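Turn over the slide carriers and reject the one without a boss

ROBOT

A 6-joint arm with a two-finger parallel gripper is mounted at the origin on the work surface. World frame = base frame: x ahead of the robot, y to its left, z up, the work surface at z = 0. Lengths are in m, angles in rad, forces in N, time in s.
With the tool pointing down it reaches from about 0.3 to 0.75 m from the base axis. Payload 8.5 kg.
Tool frame: the origin (TCP) lies on the centre line of the jaws, within the pads' length; the fingertips stand robot.tcp_to_tips ahead of it and the grasp point (between the pads) lies 3 mm ahead of it (robot.tcp_to_tips is the distance from the TCP to the fingertips, in m); z points along the fingers, x is the direction in which the jaws open and shut, and the axes are right-handed (so a half turn about z gives the same grasp; the last joint's range is limited). The gripper opens to 88 mm and grips with 3 to 60 N. Pads are 18 mm wide; open, the fingers measure 123 mm over their backs; the gripper's body (75 mm by 187 mm) begins 45 mm behind the grasp point.
Start: joints at [0.949, 0.381, 1.297, -0, 1.464, -0.215], TCP at [0.218, 0.505, 0.261] pointing down, gripper open.
Joint ranges: [-3.11, 3.11], [-0.89, 2.33], [0.22, 2.48], [-1.42, 4.56], [0.17, 2.85], [-2.88, 2.88]. Speed limits (rad/s): [2.39, 2.39, 3.14, 3.14, 3.14, 3.14].

INTERFACE

Orientations are given as a unit quaternion [w, x, y, z].
In Python, from cell import telemetry, get_image, robot, look_for, cut_out, pinpoint gives the robot as it stands.
- The arm moves only by the tool carry_out, never from a script. Its argument "increments" is one flat list of numbers, 4 for each row, row after row: the shift along the tool's x, y, z in mm, then the turn about the tool's z in degrees. A call has 1 to 8 rows; each row shifts and turns the commanded pose from where the row before left it, along the tool's axes as they then stand; what a row does not reach is not made up. A row lasts 1/8 s, in which the tool goes at most 62.5 mm and 10.7 degrees, less where a joint would pass 70% of its speed; a pose out of reach is approached as far as the arm can. A call with a gripper value outside its range is refused whole. "grip" is the closure, from 0 (fully open) to 1 (shut), set as the call begins (left out, the last holds). The fingers move at their own pace and stop on an object; "force" is the grip in N (left out, the last holds). Time passes only in rows, so rows that do not move let the fingers close. It gives the time, the measured TCP pose, the force and the opening at its end, in the units of the state.
- telemetry.get_obs(): the state, without advancing time (a new reading comes with each control period).
- get_image(name): name is "side" or "top" or "wrist"; returns a dict with "image" (480x640x3 uint8, red, green, blue), "range_z" (480x640 float32, m along the optical axis (not along the pixel's ray), 0 where there is no reading), "intrinsics" (3x3 intrinsics, pixels), "view" (4x4, takes a point from world to camera coordinates). Camera axes: x right, y up, looking along -z (the intrinsics and any distortion apply to the point x, -y, -z); pixel columns grow to the right and rows downward; lengths in m; the calibration is good to about 2 mm. A picture is of the moment at which its call begins.
- robot.close_job(): hands the job in, once; it reports no verdict.
Trained networks look in the newest picture that a camera, given by its name, has taken for a name from the list of things; names that differ only in an ending like _2 or _b are one class to them, and where a whole thing is asked for, a point or a joint stands for the part that bears it (a point fixed in the world has none). Each returns a list of dicts, best first, with "p" (0 to 1); they miss things now and then, are a little off and sometimes report something else, mostly with a low value. They report only what shows in the picture. A call takes as long as a camera call. They do not tell look-alikes from the thing itself.
- look_for(camera, label): "extent" ([centre column, centre row, width, height] in pixels, round what is visible of it).
- cut_out(camera, label): "mask" (480x640 bool, what is visible of it) and "extent" ([centre column, centre row, width, height] in pixels, round what is visible of it).
- pinpoint(camera, label): "point" ([column, row] in pixels: a listed point, or the origin of a listed thing).
The state is a dict: "time_s": time; "joint_pos": joint angles; "dq": joint speeds; "effort": joint torques, N m; "ee_pos": TCP position; "tcp_rot": TCP orientation; "wrist_force": force on the tool from outside, world axes, zero at the start; "moment": the same for the moment, N m; "finger_gap": finger opening in m.
Only numpy, scipy, OpenCV 4.12 (cv2) and the standard library are available. Lean on these libraries where they do the work, as an engineer would, in place of code of your own. Each camera call takes 0.05 s, during which the arm holds its last target.

TASK

Three aluminium slide-carrier plates lie face up on the sloping rack. Turn each one over and stand it on end on the black easel behind the rack, leaning back against it with the underside showing, until all three stand there. Then put the one whose underside has no round boss into the grey reject bin, leave the two good ones standing on the easel, and don't disturb the lens can, the small bottle or the slide box nearby.

Things in the scene. Friction and masses are not known exactly. Their poses are not given: they have to be found in the camera images.
- rack: Black fixed rack, 270 mm wide; origin on the table, x pointing up its 35 degree slope, away from the robot. Bays at y = -95, 0, 95 mm: a plate lies on two rails (43 mm over both), low end against an 8 mm high stop, underside centre at x 0, z 70 mm. The plate's upper 35 mm overhang the rails; 50 mm is free between plates.
- easel: Black fixed easel, 280 mm wide (y); origin on the table, x away from the robot. Its face looks to +x and leans back 16 degrees (top towards the robot), 8 mm thick, 74 mm tall, so a plate's upper 46 mm stand free above it. A ledge square to the face, 30 mm deep up to a 6 mm high lip, carries the plates' ends. From rack to easel a plate turns 71 degrees about y.
- easel_corner (a point): Line where the easel's face and ledge meet, at mid-width, 30 mm above the table; axes as the easel's. A standing plate has its top face on the face and an end on the ledge: long side up along (-0.276, 0, 0.961), underside looking along (0.961, 0, 0.276), underside centre at x -5, z +61 mm from here. The three fit at y = -95, 0, 95 mm; any y within 115 mm will do.
- reject_bin: Grey open bin, fixed, 110 mm (x) by 150 mm (y) outside, 70 mm high, walls and floor 5 mm; origin at the centre of its underside on the table. A rejected plate may stand, lean or lie in it.
- plate_a: Bare aluminium slide-carrier plate, 120 mm long (its x), 45 wide (y), 12 thick; about 0.17 kg. Origin: centre of the flat underside; z points out of the top face. Starts top face up in any bay of the rack, x pointing up the slope. Good: a round boss, 20 mm diameter, stands 11 mm out of the underside at x = -15 mm, hidden between the rails at the start.
- plate_b: Bare aluminium slide-carrier plate, 120 mm long (its x), 45 wide (y), 12 thick; about 0.17 kg. Origin: centre of the flat underside; z points out of the top face. Starts top face up in any bay of the rack, x pointing up the slope. Good: a round boss, 20 mm diameter, stands 11 mm out of the underside at x = -15 mm, hidden between the rails at the start.
- plate_c: Bare aluminium slide-carrier plate, 120 mm long (its x), 45 wide (y), 12 thick; about 0.17 kg. Origin: centre of the flat underside; z points out of the top face. Starts top face up in any bay of the rack, x pointing up the slope. Faulty: its underside is flat, with no boss. From above it looks just like the others.
- lens_can: Bystander: black round can, 44 mm diameter, 62 mm high, beside the rack; origin at the centre of its foot.
- oil_bottle: Bystander: closed amber bottle, 38 mm diameter, 75 mm high, beside the easel; origin at the centre of its foot.
- slide_box: Bystander: closed blue box 85 x 100 x 34 mm high, on the table beside the easel; origin at the centre of its underside.
There are look-alikes about, which are no part of the job. Leave any brown or orange look-alike of the plate_b alone. What is shaped like the plate_c but purple is not meant.

How it is judged:
By the outcome, as a careful person would: the job done as asked, in the order asked, and still so for the second after the job is handed in, with the robot touching nothing.
It also fails if it takes over 72 s, if anything falls off the work surface, if the arm or the gripper's body presses on something with over 40 N, if the wrist force passes 120 N, or if a joint passes its speed limit or range.

## Working session

There is one attempt and no reset: what is moved stays moved. The work goes in short steps, Python scripts to look and compute and a tool call to move; the robot and the scene stay as the last step left them, time stands still between calls to the robot, and variables do not carry over. Pictures are saved under pics/ and viewed, and the job is handed in when it is done.

Besides the shell and the picture viewer there is one more tool, called after "Call:" as name(argument=value, ...) on one line, values as JSON. carry_out: Moves the arm, as the interface text tells. Its arguments: {"type":"object","properties":{"increments":{"type":"array"},"grip":{"type":"number"},"force":{"type":"number"}},"required":["increments"]}

```bash
ls; mkdir -p pics
cat > h.py <<'E'
import numpy as np, cv2
from cell import telemetry, get_image, robot, look_for, cut_out, pinpoint
def save(n,f):
    d=get_image(n); cv2.imwrite('pics/'+f,d['image'][:,:,::-1]); np.savez('pics/'+f[:-4]+'.npz',**d); return d
def load(f): return dict(np.load('pics/'+f+'.npz'))
def w(d,u,v,z=None):
    K=d['intrinsics'];V=d['view']; R=V[:3,:3];t=V[:3,3]
    r=np.array([(u-K[0,2])/K[0,0],-(v-K[1,2])/K[1,1],-1.])
    C=-R.T@t; rw=R.T@r
    s=(z-C[2])/rw[2] if z is not None else d['range_z'][int(round(v)),int(round(u))]
    return C+s*rw
def pix(d,p):
    K=d['intrinsics'];V=d['view']; c=V[:3,:3]@np.asarray(p)+V[:3,3]
    return np.array([K[0,0]*c[0]/-c[2]+K[0,2],K[1,1]*-c[1]/-c[2]+K[1,2]])
def cloud(d):
    K=d['intrinsics'];V=d['view'];Z=d['range_z']
    v,u=np.mgrid[:480,:640]
    P=np.stack([(u-K[0,2])/K[0,0]*Z,-(v-K[1,2])/K[1,1]*Z,-Z],-1)
    P=(P-V[:3,3])@V[:3,:3]; P[Z==0]=np.nan; return P
E
python3 - <<'E'
from h import *
np.set_printoptions(precision=4,suppress=True)
for n in ['top','side','wrist']:
    d=save(n,n+'0.png'); print(n,d['intrinsics'].tolist(),(d['view']).tolist(),[k for k in d])
print(telemetry.get_obs()); print(robot.tcp_to_tips,[a for a in dir(robot) if a[0]!='_'])
E
```

```text
pics
top [[609.3396624648899, 0.0, 319.89973646819897], [0.0, 609.3396624648899, 239.76349343803932], [0.0, 0.0, 1.0]] [[-0.008832899017548806, -0.9998095178951399, -0.01740424721824869, 0.025195651085402844], [0.9816049146075932, -0.01198902311316718, 0.1905467264032942, -0.5153522663750049], [-0.1907190905839416, -0.015401014612033626, 0.9815238342677952, -1.0950969688516725], [0.0, 0.0, 0.0, 1.0]] ['image', 'range_z', 'intrinsics', 'view']
side [[496.8640255792578, 0.0, 324.9306520970329], [0.0, 496.8640255792578, 244.32766282694027], [0.0, 0.0, 1.0]] [[0.9042655875181317, -0.42672915203095113, 0.014351934971764171, -0.4681602018268373], [0.20942125079059784, 0.47256769543336996, 0.8560505317737354, -0.17063466014021308], [-0.3720839783540671, -0.7710914368865338, 0.5166928575202787, -0.9949666273756401], [0.0, 0.0, 0.0, 1.0]] ['image', 'range_z', 'intrinsics', 'view']
wrist [[351.3642909098853, 0.0, 322.0904078313157], [0.0, 351.3642909098853, 231.52194830493144], [0.0, 0.0, 1.0]] [[0.3959379053197119, 0.9182758921193219, -0.001600338559348329, -0.5482145392607242], [-0.8854777641726812, 0.38133338003548123, -0.2655446900739442, 0.0363650867373575], [-0.24323302466316227, 0.10655627256610056, 0.9640972235672244, -0.3901955507331142], [0.0, 0.0, 0.0, 1.0]] ['image', 'range_z', 'intrinsics', 'view']
{'time_s': 0.15, 'joint_pos': array([ 0.9487,  0.381 ,  1.298 ,  0.    ,  1.4636, -0.2153]), 'dq': array([ 0.0002, -0.004 , -0.0045, -0.0004, -0.0019, -0.0011]), 'effort': array([  0.0021, -43.8085, -22.4617,   0.0713,   0.0343,  -0.0001]), 'ee_pos': array([0.2175, 0.505 , 0.2603]), 'tcp_rot': array([ 0.0002,  0.8354,  0.5497, -0.0005]), 'wrist_force': array([ 1.1507, -0.1464, -0.6135]), 'moment': array([ 0.0247, -0.0231,  0.014 ]), 'finger_gap': 0.08803117996480948}
0.022 ['IKError', 'close_job', 'tcp_to_tips']
```

View pics/top0.png

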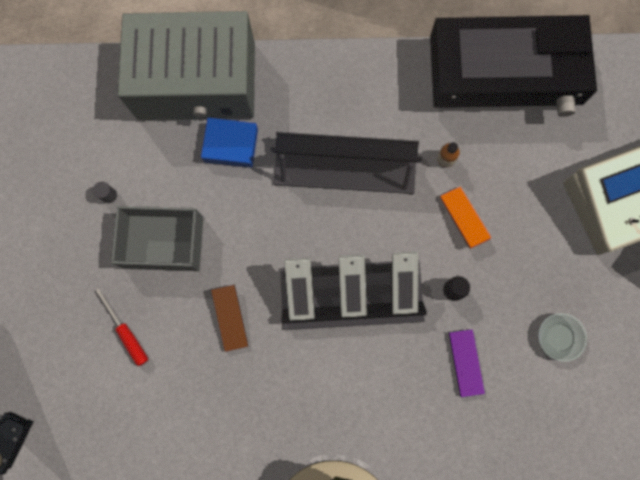

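View pics/side0.png

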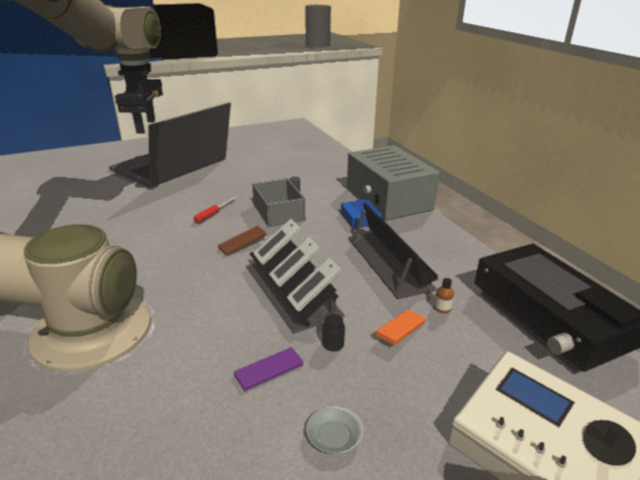

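Run:
```python
from h import *
for n in ['top','side']:
    d=save(n,n+'1.png')
    for l in ['rack','easel','easel_corner','reject_bin','plate_a','plate_c','lens_can','oil_bottle','slide_box']:
        print(n,l,[(round(r['p'],2),[round(x) for x in r['point']]) for r in pinpoint(n,l)][:6])
    for l in ['plate_a']:
        print(n,l,[(round(r['p'],2),[round(x) for x in r['extent']]) for r in look_for(n,l)][:6])
```

```text
top rack [(0.79, [350, 290])]
top easel [(0.75, [345, 161]), (0.6, [453, 292]), (0.33, [298, 287]), (0.31, [403, 280])]
top easel_corner [(0.86, [344, 153])]
top reject_bin [(0.88, [165, 242]), (0.42, [353, 287])]
top plate_a [(0.76, [229, 317]), (0.74, [405, 279]), (0.73, [299, 285]), (0.65, [464, 362]), (0.64, [349, 283])]
top plate_c [(0.76, [229, 317]), (0.74, [405, 279]), (0.73, [299, 285]), (0.65, [464, 362]), (0.64, [349, 283])]
top lens_can [(0.7, [453, 290])]
top oil_bottle [(0.83, [447, 162])]
top slide_box [(0.81, [229, 146])]
top plate_a [(0.72, [351, 285, 30, 63]), (0.67, [466, 218, 49, 60]), (0.63, [299, 289, 30, 65]), (0.63, [229, 319, 38, 69]), (0.61, [466, 364, 34, 71]), (0.55, [404, 283, 22, 63])]
side rack [(0.82, [294, 288])]
side easel [(0.9, [392, 259])]
side easel_corner [(0.94, [396, 253])]
side reject_bin [(0.93, [280, 210]), (0.26, [277, 244])]
side plate_a [(0.87, [400, 330]), (0.84, [298, 263]), (0.78, [314, 284]), (0.64, [244, 240]), (0.57, [275, 245])]
side plate_c [(0.87, [400, 330]), (0.84, [298, 263]), (0.78, [314, 284]), (0.64, [244, 240]), (0.57, [275, 245])]
side lens_can [(0.75, [336, 344]), (0.19, [360, 218])]
side oil_bottle []
side slide_box [(0.92, [362, 218])]
side plate_a [(0.98, [242, 240, 50, 30]), (0.78, [401, 326, 58, 34]), (0.77, [314, 286, 52, 54]), (0.7, [267, 370, 69, 45]), (0.67, [276, 242, 45, 44]), (0.6, [294, 260, 43, 50])]
```

Run:
```python
from h import *
np.set_printoptions(precision=3,suppress=True,linewidth=150)
for n in ['top','side']:
    d=load(n+'0'); V=d['view']; print(n,'cam',-V[:3,:3].T@V[:3,3])
d=load('top0')
P=cloud(d)
for u in [345,]: 
    for v in list(range(125,200,3))+list(range(245,330,4)): print(u,v,P[v,u])
img=d['image']
c=cv2.resize(img[110:350,190:490],None,fx=2.6,fy=2.4,interpolation=cv2.INTER_CUBIC); cv2.imwrite('pics/tc.png',c[:,:,::-1])
d=load('side0');c=cv2.resize(d['image'][170:370,220:470],None,fx=3,fy=3,interpolation=cv2.INTER_CUBIC); cv2.imwrite('pics/sc.png',c[:,:,::-1])
```

```text
top cam [0.297 0.002 1.174]
side cam [ 0.089 -0.886  0.667]
345 125 [ 0.763 -0.033 -0.002]
345 128 [ 0.756 -0.032  0.001]
345 131 [ 0.749 -0.032  0.003]
345 134 [ 0.742 -0.032  0.004]
345 137 [ 0.72  -0.031  0.045]
345 140 [ 0.715 -0.031  0.041]
345 143 [ 0.711 -0.031  0.037]
345 146 [ 0.705 -0.031  0.037]
345 149 [ 0.697 -0.031  0.041]
345 152 [ 0.67  -0.029  0.101]
345 155 [ 0.663 -0.029  0.104]
345 158 [ 0.688 -0.031  0.013]
345 161 [ 0.683 -0.031  0.009]
345 164 [ 0.676 -0.031  0.01 ]
345 167 [ 0.671 -0.031  0.008]
345 170 [ 0.664 -0.031  0.01 ]
345 173 [ 0.659 -0.031  0.007]
345 176 [ 0.651 -0.031  0.011]
345 179 [ 0.647 -0.031  0.006]
345 182 [ 0.639 -0.03   0.01 ]
345 185 [ 0.634 -0.03   0.008]
345 188 [ 0.628 -0.03   0.005]
345 191 [ 0.623 -0.03   0.002]
345 194 [ 0.617 -0.03  -0.   ]
345 197 [ 0.61  -0.03   0.004]
345 245 [ 0.514 -0.028  0.   ]
345 249 [ 0.506 -0.028  0.   ]
345 253 [ 0.499 -0.028 -0.002]
345 257 [ 0.471 -0.025  0.115]
345 261 [ 0.465 -0.025  0.109]
345 265 [ 0.459 -0.025  0.106]
345 269 [ 0.452 -0.025  0.102]
345 273 [ 0.445 -0.025  0.098]
345 277 [ 0.439 -0.025  0.094]
345 281 [ 0.432 -0.025  0.091]
345 285 [ 0.426 -0.025  0.084]
345 289 [ 0.419 -0.025  0.081]
345 293 [ 0.412 -0.025  0.076]
345 297 [ 0.406 -0.025  0.067]
345 301 [ 0.398 -0.025  0.07 ]
345 305 [ 0.392 -0.025  0.057]
345 309 [ 0.385 -0.025  0.057]
345 313 [ 0.378 -0.025  0.051]
345 317 [ 0.371 -0.025  0.04 ]
345 321 [ 0.366 -0.026  0.002]
345 325 [ 0.359 -0.026  0.006]
345 329 [ 0.351 -0.026  0.002]
```

View pics/tc.png

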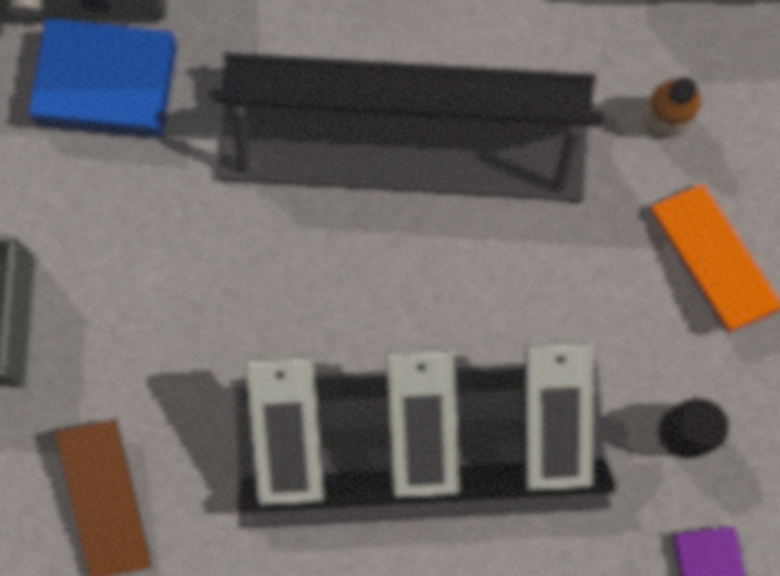

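View pics/sc.png

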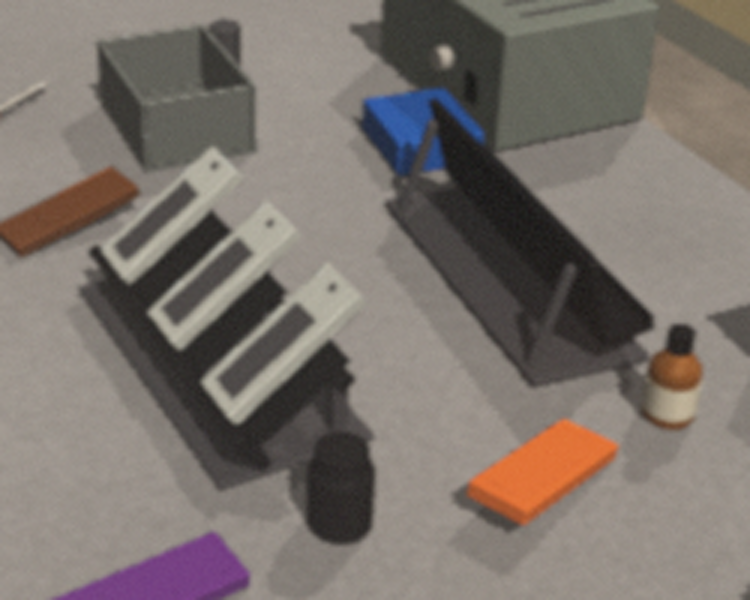

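Run:
```python
from h import *
np.set_printoptions(precision=4,suppress=True,linewidth=150)
d=load('top0');P=cloud(d);I=d['image'].astype(int)
for n,(u0,u1) in {'L':(280,322),'M':(332,372),'R':(384,424)}.items():
    sub=np.zeros((480,640),np.uint8); 
    m=(I[:,:,0]>125)&(I[:,:,2]>110); 
    sub[250:325,u0:u1]=m[250:325,u0:u1]
    sub=cv2.morphologyEx(sub,cv2.MORPH_CLOSE,np.ones((25,25)))
    sub=cv2.erode(sub,np.ones((1,1)))
    c=max(cv2.findContours(sub,0,2)[0],key=cv2.contourArea)[:,0,:]
    m=np.zeros((480,640),np.uint8);cv2.fillPoly(m,[c],1); m=cv2.erode(m,np.ones((3,3)))
    Q=P[m>0];Q=Q[~np.isnan(Q).any(1)];ce=Q.mean(0);_,s,Vt=np.linalg.svd(Q-ce,full_matrices=False)
    nn=Vt[2]*np.sign(Vt[2][2])
    # intersect contour with plane
    K=d['intrinsics'];V=d['view'];C=-V[:3,:3].T@V[:3,3]
    r=np.stack([(c[:,0]-K[0,2])/K[0,0],-(c[:,1]-K[1,2])/K[1,1],-np.ones(len(c))],-1)@V[:3,:3]
    sc=((ce-C)@nn)/(r@nn); W=C+r*sc[:,None]
    ax=np.cross([0,1,0],nn);ax/=np.linalg.norm(ax);ay=np.cross(nn,ax)
    X=np.stack([(W-ce)@ax,(W-ce)@ay],-1).astype(np.float32)
    rc=cv2.minAreaRect(X); cen=ce+rc[0][0]*ax+rc[0][1]*ay
    print(n,'topcentre',cen,'norm',nn,'tilt',np.degrees(np.arccos(nn[2])),'rect',rc, 'under',cen-0.012*nn)
# easel: top edge points & ledge, by columns
for u in range(275,425,15):
    col=P[125:200,u]; k=np.where(col[:,2]>0.085)[0]
    e=col[k] if len(k) else []
    lip=col[(col[:,2]>0.025)&(col[:,2]<0.06)]
    print(u, [ (col[k][0],col[k][-1]) if len(k) else None], 'ledge',lip[[0,-1]] if len(lip) else None)
```

```text
L topcentre [ 0.4983  0.0475 -0.4391] norm [ 0.0377 -0.999   0.0241] tilt 88.621282590255 rect ((0.4589676856994629, -0.2223069667816162), (0.16671395301818848, 1.7088123559951782), 67.42814636230469) under [ 0.4978  0.0595 -0.4394]
M topcentre [ 0.2929 -0.0041  1.1653] norm [ 0.0317 -0.9989  0.0355] tilt 87.96746117505954 rect ((-0.8362948894500732, 0.7189960479736328), (0.036731090396642685, 0.9592803716659546), 47.31741714477539) under [0.2925 0.0079 1.1649]
R topcentre [ 0.4302 -0.1442  0.0389] norm [-0.0504 -0.9685  0.2437] tilt 75.89562432067072 rect ((-0.015430524945259094, -0.0322706401348114), (0.5544267296791077, 0.12961120903491974), 88.21974182128906) under [ 0.4308 -0.1326  0.036 ]
275 [(array([0.6817, 0.1006, 0.1004]), array([0.6766, 0.1012, 0.0928]))] ledge [[0.7305 0.1058 0.0445]
 [0.6865 0.1043 0.0589]]
290 [(array([0.679 , 0.0727, 0.1014]), array([0.6726, 0.073 , 0.0975]))] ledge [[0.7306 0.0762 0.0485]
 [0.6837 0.0754 0.0598]]
305 [(array([0.6758, 0.0449, 0.1037]), array([0.6719, 0.0454, 0.0928]))] ledge [[0.7281 0.047  0.0483]
 [0.682  0.0468 0.0577]]
320 [(array(
[... 255 characters left out ...]

350 [(array([ 0.6693, -0.0379,  0.1022]), array([ 0.6665, -0.0383,  0.088 ]))] ledge [[ 0.7213 -0.0406  0.0464]
 [ 0.6751 -0.0394  0.0567]]
365 [(array([ 0.6676, -0.0656,  0.1005]), array([ 0.6651, -0.0664,  0.0851]))] ledge [[ 0.72   -0.0699  0.0433]
 [ 0.6745 -0.0684  0.0513]]
380 [(array([ 0.665 , -0.0931,  0.101 ]), array([ 0.6606, -0.0937,  0.0914]))] ledge [[ 0.7148 -0.0984  0.0507]
 [ 0.6713 -0.097   0.0534]]
395 [(array([ 0.6624, -0.1204,  0.1021]), array([ 0.6596, -0.1219,  0.0873]))] ledge [[ 0.714  -0.1279  0.0461]
 [ 0.6693 -0.1258  0.0523]]
410 [(array([ 0.66  , -0.1478,  0.1023]), array([ 0.6457, -0.1492,  0.0869]))] ledge [[ 0.7129 -0.1574  0.0422]
 [ 0.6684 -0.1551  0.0477]]
```

```bash
cat > fit.py <<'E'
from h import *
np.set_printoptions(precision=4,suppress=True,linewidth=150)
d=load('top0');P=cloud(d);I=d['image'].astype(int)
for n,(u0,u1) in {'L':(280,322),'M':(332,372),'R':(384,424)}.items():
    m=np.zeros((480,640),np.uint8)
    b=(I[:,:,0]>110)&(P[:,:,2]>0.025); m[245:330,u0:u1]=b[245:330,u0:u1]
    c=max(cv2.findContours(m,0,2)[0],key=cv2.contourArea); c=cv2.convexHull(c)[:,0,:]
    m[:]=0;cv2.fillPoly(m,[c],1); me=cv2.erode(m,np.ones((5,5)))
    Q=P[me>0];ce=np.median(Q,0)
    A=np.c_[Q[:,:2],np.ones(len(Q))];k=np.linalg.lstsq(A,Q[:,2],rcond=None)[0]
    nn=np.array([-k[0],-k[1],1]);nn/=np.linalg.norm(nn)
    ce[2]=k@[ce[0],ce[1],1]
    K=d['intrinsics'];V=d['view'];C=-V[:3,:3].T@V[:3,3]
    r=np.stack([(c[:,0]-K[0,2])/K[0,0],-(c[:,1]-K[1,2])/K[1,1],-np.ones(len(c))],-1)@V[:3,:3]
    sc=((ce-C)@nn)/(r@nn); W=C+r*sc[:,None]
    ax=np.cross([0,1,0],nn);ax/=np.linalg.norm(ax);ay=np.cross(nn,ax)
    X=np.stack([(W-ce)@ax,(W-ce)@ay],-1).astype(np.float32)
    rc=cv2.minAreaRect(X); cen=ce+rc[0][0]*ax+rc[0][1]*ay
    th=np.radians(rc[2] if rc[1][0]>rc[1][1] else rc[2]-90); lx=np.cos(th)*ax+np.sin(th)*ay
    print(n,'top',cen,'norm',nn,'tilt',np.degrees(np.arccos(nn[2])),'size',rc[1],'long',lx,'yaw',np.degrees(np.arctan2(lx[1],lx[0])),'under',cen-0.012*nn)
E
python3 fit.py
```

```text
** On entry to DLASCL parameter number  4 had an illegal value
 ** On entry to DLASCL parameter number  4 had an illegal valueTraceback (most recent call last):
  File "fit.py", line 10, in <module>
    A=np.c_[Q[:,:2],np.ones(len(Q))];k=np.linalg.lstsq(A,Q[:,2],rcond=None)[0]
                                       ~~~~~~~~~~~~~~~^^^^^^^^^^^^^^^^^^^^^
    x, resids, rank, s = _umath_linalg.lstsq(a, b, rcond,
                         ~~~~~~~~~~~~~~~~~~~^^^^^^^^^^^^^
                                             signature=signature)
                                             ^^^^^^^^^^^^^^^^^^^^
    raise LinAlgError("SVD did not converge in Linear Least Squares")
numpy.linalg.LinAlgError: SVD did not converge in Linear Least Squares
```

```bash
sed -i 's/    Q=P\[me>0\];/    Q=P[me>0];Q=Q[~np.isnan(Q).any(1)];/' fit.py; python3 fit.py
```

```text
L top [0.4195 0.0571 0.0823] norm [-0.5703 -0.0375  0.8206] tilt 34.85998697056093 size (0.1255108267068863, 0.045742716640233994) long [0.8191 0.0487 0.5716] yaw 3.3991822988218163 under [0.4263 0.0576 0.0725]
M top [ 0.4242 -0.0383  0.0824] norm [-0.5698 -0.0335  0.8211] tilt 34.804734923998616 size (0.12529079616069794, 0.045142676681280136) long [0.8195 0.0511 0.5708] yaw 3.567661991613917 under [ 0.431  -0.0378  0.0726]
R top [ 0.4288 -0.1323  0.0823] norm [-0.5678 -0.0369  0.8223] tilt 34.68248134462316 size (0.12524762749671936, 0.04425099492073059) long [0.821  0.0468 0.569 ] yaw 3.2616402804820437 under [ 0.4356 -0.1319  0.0724]
```

Run:
```python
from h import *
np.set_printoptions(precision=4,suppress=True,linewidth=150)
t=load('top0');s=load('side0');W=load('wrist0');V=W['view'];C=-V[:3,:3].T@V[:3,3]
R=np.array([[.3957,.9185,0],[.9185,-.3957,0],[0,0,-1]]).T
print('wristcam in tool',R.T@(C-[.2175,.505,.2603]), 'look tool',R.T@-V[2,:3])
print('corner top',w(t,344,153,.03),'side',w(s,396,253,.03))
print('bin',w(t,165,242,0.0),w(s,280,210,0.0))
P=cloud(t)
# bin rim
m=(P[:,:,2]>0.055)&(P[:,:,2]<.085); m[:, :100]=0;m[:,205:]=0;m[:200]=0;m[280:]=0
Q=P[m]; print('bin rim',cv2.minAreaRect(Q[:,:2].astype(np.float32)),np.nanmin(Q,0),np.nanmax(Q,0))
for n,(u,v) in dict(box=(230,140),can=(457,285),bot=(450,150)).items(): print(n,P[v,u])
# easel ends
m=(P[:,:,2]>0.09)&(P[:,:,0]>.6); m[:, :262]=0;m[:,432:]=0;m[125:200]&=True;m[:125]=0;m[200:]=0
Q=P[m];print('easel top rect',cv2.minAreaRect(Q[:,:2].astype(np.float32)))
```

```text
wristcam in tool [-0.001  -0.0683 -0.1247] look tool [-0.0016  0.2656  0.9641]
corner top [ 0.6925 -0.0288  0.03  ] side [ 0.6875 -0.0423  0.03  ]
bin [0.5245 0.3257 0.    ] [0.5318 0.3379 0.    ]
bin rim ((0.5241202712059021, 0.3292914032936096), (0.15237396955490112, 0.1107642874121666), 87.71544647216797) [0.4661 0.2513 0.055 ] [0.5813 0.4059 0.0774]
box [0.7217 0.1958 0.033 ]
can [ 0.4259 -0.2295  0.0638]
bot [ 0.6786 -0.2264  0.0787]
easel top rect ((0.6632729172706604, -0.028700321912765503), (0.27934837341308594, 0.019244709983468056), 85.64459991455078)
```

```bash
cat >> h.py <<'E'
def pose():
    o=telemetry.get_obs(); q=o['tcp_rot']; a=np.degrees(2*np.arctan2(q[2],q[1])) if abs(q[1])+abs(q[2])>0 else 0
    a=(a+180)%360-180
    return o,np.array(o['ee_pos']),a
def plan(*wps,start=None):
    """wps: (x,y,z,ang,n)"""
    o,p,a=pose()
    if start is not None: p,a=np.array(start[:3]),start[3]
    out=[]
    for x,y,z,b,n in wps:
        P1=np.array([x,y,z]); da=-((b-a+180)%360-180)
        if abs(b-a)>150: da=-(b-a)
        dp=(P1-p)/n; st=da/n
        for i in range(n):
            t=np.radians(a); ex=np.array([np.cos(t),np.sin(t),0]);ey=np.array([np.sin(t),-np.cos(t),0])
            r=[round(float(dp@ex)*1e3,1),round(float(dp@ey)*1e3,1),round(float(-dp[2])*1e3,1),round(float(st),1)]
            out.append(r); p=p+(r[0]*ex+r[1]*ey-r[2]*np.array([0,0,1]))/1e3; a=a-r[3]
    for i in range(0,len(out),8): print([x for r in out[i:i+8] for x in r])
    print('end',p.round(4),round(a,2),len(out))
E
python3 -c "
from h import *
print(pose()[1:]);plan((.4695,-.130,.24,-87,15),(.4695,-.130,.106,-87,4))"
```

```text
(array([0.2176092 , 0.50510333, 0.26074537]), np.float64(66.69278437973509))
[-32.2, 32.2, 1.4, 10.2, -26.0, 37.4, 1.4, 10.2, -19.0, 41.4, 1.4, 10.2, -11.4, 44.1, 1.4, 10.2, -3.4, 45.4, 1.4, 10.2, 4.7, 45.3, 1.4, 10.2, 12.7, 43.8, 1.4, 10.2, 20.2, 40.8, 1.4, 10.2]
[27.1, 36.6, 1.4, 10.2, 33.2, 31.2, 1.4, 10.2, 38.2, 24.8, 1.4, 10.2, 42.0, 17.7, 1.4, 10.2, 44.4, 10.0, 1.4, 10.2, 45.5, 2.0, 1.4, 10.2, 45.1, -6.1, 1.4, 10.2, 0.0, 0.0, 33.4, 0.2]
[0.0, 0.0, 33.4, 0.2, 0.0, 0.0, 33.4, 0.2, 0.0, 0.0, 33.4, 0.2]
end [ 0.4695 -0.1299  0.1061] -87.11 19
```

Call:
carry_out(increments=[-32.2,32.2,1.4,10.2,-26.0,37.4,1.4,10.2,-19.0,41.4,1.4,10.2,-11.4,44.1,1.4,10.2,-3.4,45.4,1.4,10.2,4.7,45.3,1.4,10.2,12.7,43.8,1.4,10.2,20.2,40.8,1.4,10.2], grip=0)

```text
time_s: 2.25
ee_pos: [0.3524, 0.165, 0.2497]
tcp_rot: [-0.0, 0.991, -0.133, 0.0]
wrist_force: [0.6, 0.4, 0.0]
finger_gap: 0.0879
```

Call:
carry_out(increments=[27.1,36.6,1.4,10.2,33.2,31.2,1.4,10.2,38.2,24.8,1.4,10.2,42.0,17.7,1.4,10.2,44.4,10.0,1.4,10.2,45.5,2.0,1.4,10.2,45.1,-6.1,1.4,10.2])

```text
time_s: 3.12
ee_pos: [0.4699, -0.1315, 0.2398]
tcp_rot: [-0.0, 0.727, -0.686, 0.0]
wrist_force: [0.8, 0.4, -0.1]
finger_gap: 0.0883
```

```bash
python3 -c "
from h import *
save('wrist','w1.png')
print(pose());plan((.4695,-.130,.106,-87,5))"
```

```text
({'time_s': 3.175, 'joint_pos': array([-5.21507070e-01,  2.94641363e-01,  1.49478841e+00, -1.35083773e-03,
        1.35006494e+00,  1.00121340e+00]), 'dq': array([ 0.0636768 , -0.03938251,  0.08714101,  0.00760817, -0.01016623,
       -0.16526863]), 'effort': array([ 10.91739625, -47.83178687, -15.62747777,   0.84958373,
         1.10575777,  -0.26348921]), 'ee_pos': array([ 0.47159735, -0.13579593,  0.23934599]), 'tcp_rot': array([ 3.91122251e-04,  7.23999228e-01, -6.89799668e-01,  1.17553771e-03]), 'wrist_force': array([ 0.24641053, -3.58871637, -1.16142527]), 'moment': array([-0.16290683,  0.14003506, -0.07944523]), 'finger_gap': 0.08808160775582917}, array([ 0.47159735, -0.13579593,  0.23934599]), np.float64(-87.22858971605595))
[-1.2, 0.4, 26.7, -0.0, -1.2, 0.4, 26.7, -0.0, -1.2, 0.4, 26.7, -0.0, -1.2, 0.4, 26.7, -0.0, -1.2, 0.4, 26.7, -0.0]
end [ 0.4693 -0.1299  0.1058] -87.23 5
```

View pics/w1.png

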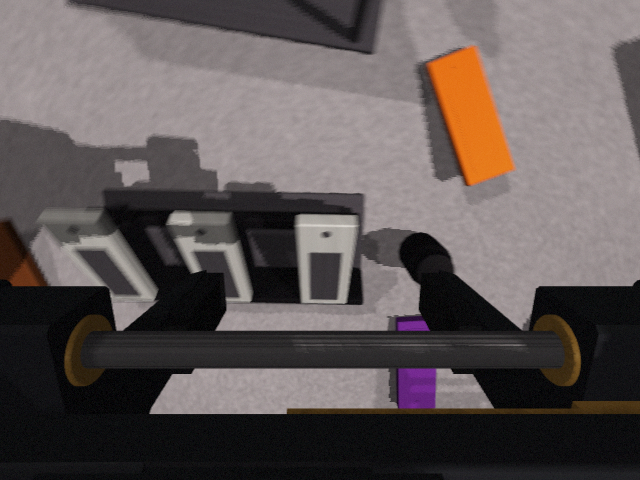

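Call:
carry_out(increments=[0,0,30,0,0,0,30,0,0,0,20,0,0,0,10,0,0,0,0,0])

```text
time_s: 3.8
ee_pos: [0.4695, -0.1298, 0.1497]
tcp_rot: [0.0, 0.73, -0.684, -0.0]
wrist_force: [0.4, -0.7, 0.6]
finger_gap: 0.0882
```

```bash
python3 -c "
from h import *
d=save('wrist','w2.png')
save('side','s2.png')
print(pose())"
```

```text
({'time_s': 3.9, 'joint_pos': array([-5.13475969e-01,  3.90427236e-01,  1.64114511e+00, -6.56389382e-06,
        1.10871732e+00,  9.92625892e-01]), 'dq': array([-0.00028323, -0.0054742 , -0.00274029, -0.00158977, -0.00357543,
        0.00078323]), 'effort': array([-1.88574992e-02, -3.91891873e+01, -1.76767105e+01,  4.79380845e-02,
       -6.20809500e-02, -1.89943836e-03]), 'ee_pos': array([ 0.46982784, -0.13005624,  0.15046879]), 'tcp_rot': array([-1.51738425e-04,  7.29606679e-01, -6.83866705e-01,  6.33585423e-04]), 'wrist_force': array([0.15735586, 0.3015552 , 0.57217129]), 'moment': array([-0.00910723,  0.13389792,  0.00345174]), 'finger_gap': 0.08811199474142607}, array([ 0.46982784, -0.13005624,  0.15046879]), np.float64(-86.29311272207396))
```

View pics/w2.png

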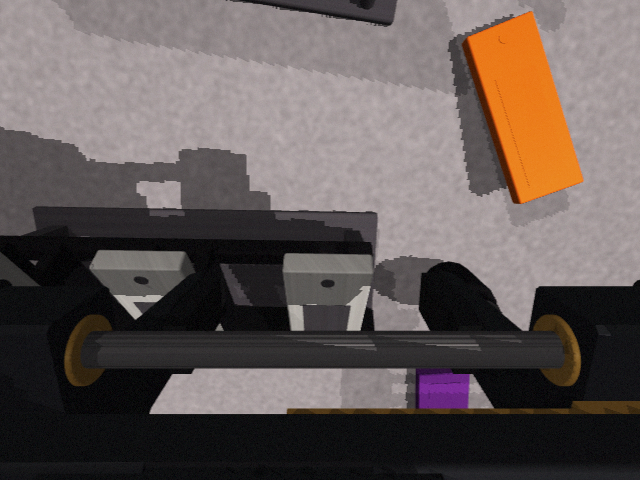

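View pics/s2.png

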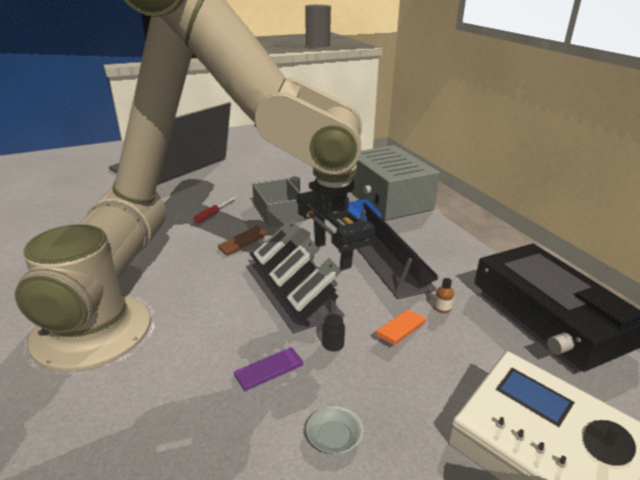

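Call:
carry_out(increments=[0,0,25,0,0,0,19,0,0,0,0,0])

```text
time_s: 4.28
ee_pos: [0.4694, -0.1298, 0.1056]
tcp_rot: [0.0, 0.73, -0.684, -0.001]
wrist_force: [0.4, 0.2, 0.1]
finger_gap: 0.0879
```

Call:
carry_out(increments=[0,0,0,0,0,0,0,0,0,0,0,0,0,0,0,0], grip=1, force=5)

```text
time_s: 4.78
ee_pos: [0.4696, -0.13, 0.106]
tcp_rot: [-0.0, 0.73, -0.684, 0.0]
wrist_force: [0.2, 0.3, 0.8]
finger_gap: 0.05
```

Call:
carry_out(increments=[0,0,0,0,0,0,0,0])

```text
time_s: 5.03
ee_pos: [0.4697, -0.1301, 0.106]
tcp_rot: [-0.0, 0.73, -0.684, 0.0]
wrist_force: [0.6, -0.4, 1.8]
finger_gap: 0.0451
```

Call:
carry_out(increments=[0,0,-8,0,0,0,-10,0,0,0,-12,0,0,0,-15,0,0,0,-20,0,0,0,0,0])

```text
time_s: 5.78
ee_pos: [0.47, -0.1302, 0.1722]
tcp_rot: [-0.0, 0.73, -0.684, 0.002]
wrist_force: [0.3, -0.4, -1.4]
finger_gap: 0.0448
```

```bash
python3 -c "
from h import *
d=save('side','s3.png'); cv2.imwrite('pics/s3c.png',cv2.resize(d['image'][150:350,220:470,::-1],None,fx=3,fy=3))
o=pose();print(o[1:],o[0]['wrist_force'],o[0]['finger_gap'])"
```

```text
(array([ 0.46955489, -0.12996525,  0.17123972]), np.float64(-86.30557663779409)) [-0.06285538 -0.20718742 -1.20824221] 0.04504910378711399
```

View pics/s3c.png

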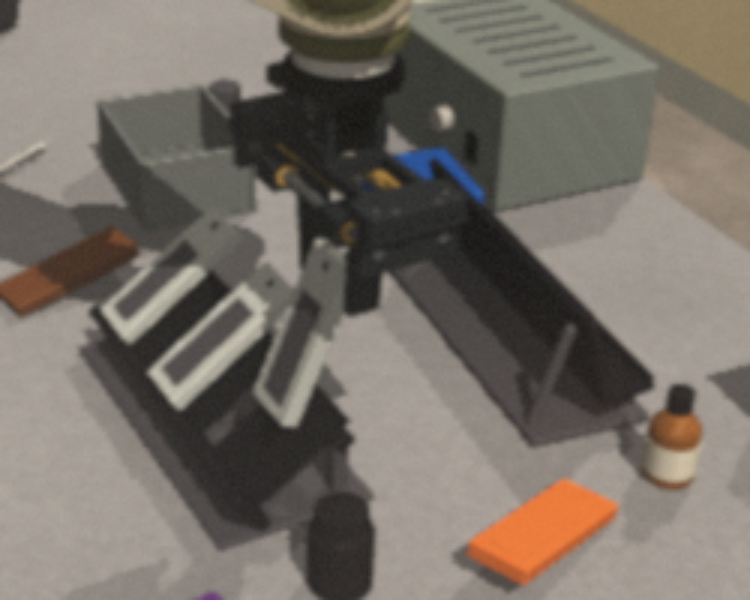

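```bash
python3 -c "
from h import *
plan((.4695,-.130,.255,-88,4),(.695,-.126,.255,-94.7,12),start=(.4696,-.13,.171,-86.3))"
```

```text
[-0.0, 0.0, -21.0, 0.4, -0.0, 0.0, -21.0, 0.4, -0.0, 0.0, -21.0, 0.4, -0.0, 0.0, -21.0, 0.4, 0.4, -18.8, -0.0, 0.6, 0.2, -18.8, -0.0, 0.6, -0.0, -18.8, -0.0, 0.6, -0.2, -18.8, -0.0, 0.6]
[-0.4, -18.8, -0.0, 0.6, -0.6, -18.8, -0.0, 0.6, -0.8, -18.8, -0.0, 0.6, -1.0, -18.8, -0.0, 0.6, -1.2, -18.7, -0.0, 0.6, -1.4, -18.7, -0.0, 0.6, -1.6, -18.7, -0.0, 0.6, -1.8, -18.7, -0.0, 0.6]
end [ 0.6951 -0.1263  0.255 ] -95.1 16
```

Call:
carry_out(increments=[0,0,-21.0,0.4,0,0,-21.0,0.4,0,0,-21.0,0.4,0,0,-21.0,0.4,0.4,-18.8,0,0.6,0.2,-18.8,0,0.6,0,-18.8,0,0.6,-0.2,-18.8,0,0.6])

```text
time_s: 6.82
ee_pos: [0.545, -0.1286, 0.2536]
tcp_rot: [-0.0, -0.705, 0.709, 0.001]
wrist_force: [-0.3, -0.8, -2.0]
finger_gap: 0.0452
```

Call:
carry_out(increments=[-0.4,-18.8,0,0.6,-0.6,-18.8,0,0.6,-0.8,-18.8,0,0.6,-1.0,-18.8,0,0.6,-1.2,-18.7,0,0.6,-1.4,-18.7,0,0.6,-1.6,-18.7,0,0.6,-1.8,-18.7,0,0.6])

```text
time_s: 7.82
ee_pos: [0.6954, -0.1262, 0.2532]
tcp_rot: [-0.001, -0.675, 0.738, 0.001]
wrist_force: [0.1, -0.5, -2.1]
finger_gap: 0.0451
```

```bash
python3 -c "
from h import *
d=save('side','s4.png'); cv2.imwrite('pics/s4c.png',cv2.resize(d['image'][100:340,240:540,::-1],None,fx=2.5,fy=2.5))
save('wrist','w4.png')
o=pose();print(o[1:],o[0]['wrist_force'],o[0]['finger_gap'],o[0]['joint_pos'])"
```

```text
(array([ 0.69575897, -0.12617519,  0.25250228]), np.float64(-95.08734331960471)) [-7.45062047e-02  5.47435566e-04 -3.20496065e+00] 0.04483376115618892 [-3.46372000e-01  6.81478792e-01  7.87077568e-01  8.71409422e-05
  1.67544491e+00  1.31322422e+00]
```

View pics/s4c.png

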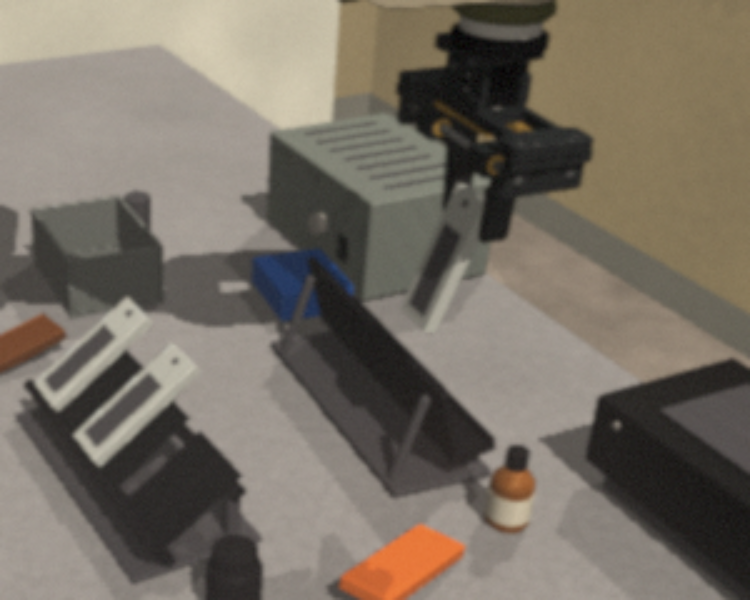

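View pics/w4.png

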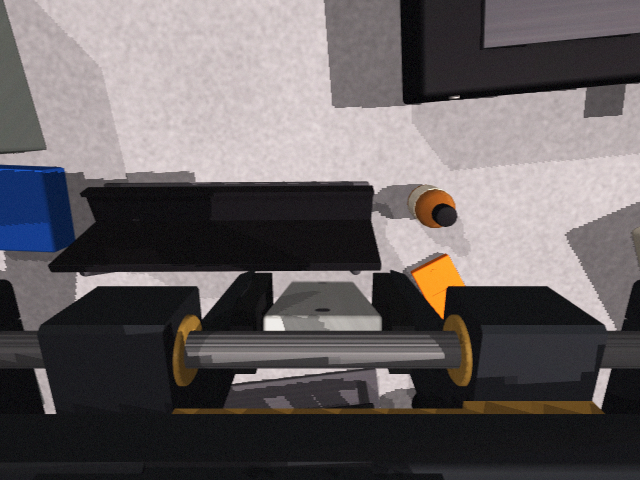

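```bash
cat > tilt.py <<'E'
from h import *
import sys
np.set_printoptions(precision=4,suppress=True)
def tilt(f):
    d=save('side',f); P=cloud(d); I=d['image'].astype(int)
    o,p,a=pose()
    # region around grasp in world; light pixels
    rel=P-p; ex=np.array([np.cos(np.radians(a+90)),np.sin(np.radians(a+90)),0])
    if ex[0]<0: ex=-ex
    X=rel@ex; Y=rel[:,:,1]
    m=(abs(Y)<.03)&(X>-.09)&(X<.03)&(rel[:,:,2]<.0)&(rel[:,:,2]>-.12)&((I[:,:,0]>60))
    m&=~((I[:,:,0]-I[:,:,2]>40))
    n,l,s,c=cv2.connectedComponentsWithStats(m.astype(np.uint8)); 
    k=1+np.argmax(s[1:,4]); m=l==k
    Q=np.stack([X[m],rel[:,:,2][m]],-1)
    k=np.polyfit(Q[:,1],Q[:,0],1)
    for _ in range(3):
        r=Q[:,0]-np.polyval(k,Q[:,1]); g=abs(r)<.008; k=np.polyfit(Q[g,1],Q[g,0],1)
    print(f,'n',g.sum(),len(g),'tilt deg',np.degrees(np.arctan(k[0])),'lowest z rel',np.percentile(Q[g,1],1),'surf x at z0',np.polyval(k,-.003),'F',o['wrist_force'],'gap',o['finger_gap'],'pos',p,a)
    return d
if __name__=='__main__':
    d=tilt(sys.argv[1])
    cv2.imwrite('pics/crop_'+sys.argv[1],cv2.resize(d['image'][100:340,240:540,::-1],None,fx=2.5,fy=2.5))
E
python3 tilt.py s5.png
```

```text
s5.png n 593 628 tilt deg 15.191710674224527 lowest z rel -0.10734128515266086 surf x at z0 -0.010846197770963385 F [-0.5608  0.0233 -1.6956] gap 0.04490546266779252 pos [ 0.695  -0.1262  0.2529] -95.07884739878074
```

Call:
carry_out(increments=[0,0,0,0,0,0,0,0], force=4)

```text
time_s: 8.22
ee_pos: [0.6945, -0.1264, 0.255]
tcp_rot: [-0.0, -0.675, 0.738, 0.0]
wrist_force: [0.1, 0.1, -1.4]
finger_gap: 0.0449
```

```bash
python3 tilt.py s6.png
```

```text
s6.png n 584 620 tilt deg 15.363397880863957 lowest z rel -0.1059052527414742 surf x at z0 -0.01173723842853698 F [-0.2159 -0.3942 -1.5611] gap 0.04514498702013378 pos [ 0.6946 -0.1263  0.2551] -95.11496896998779
```

View pics/crop_s6.png

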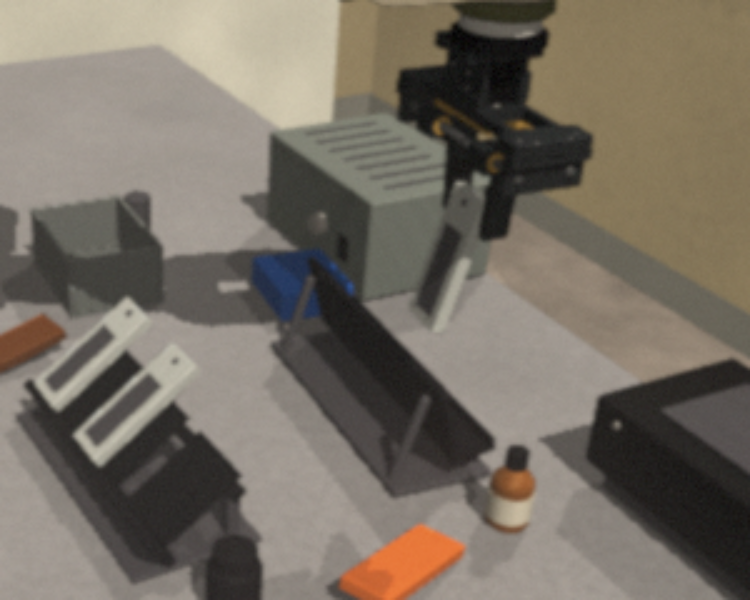

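Call:
carry_out(increments=[0,-12,0,0,0,-13,0,0,0,0,25,0,0,0,30,0,0,0,25,0,0,0,15,0,0,0,6,0,0,0,0,0])

```text
time_s: 9.28
ee_pos: [0.72, -0.1286, 0.1542]
tcp_rot: [0.0, -0.675, 0.738, -0.0]
wrist_force: [-0.8, 0.1, -1.6]
finger_gap: 0.0452
```

```bash
python3 tilt.py s7.png; python3 -c "
from h import *
save('wrist','w7.png')"
```

```text
s7.png n 450 480 tilt deg 12.218126980422001 lowest z rel -0.1033317381067697 surf x at z0 -0.012473822440894672 F [-0.4048 -0.1364 -1.0106] gap 0.04500011028798562 pos [ 0.7202 -0.1286  0.1547] -95.10963884414576
```

View pics/crop_s7.png

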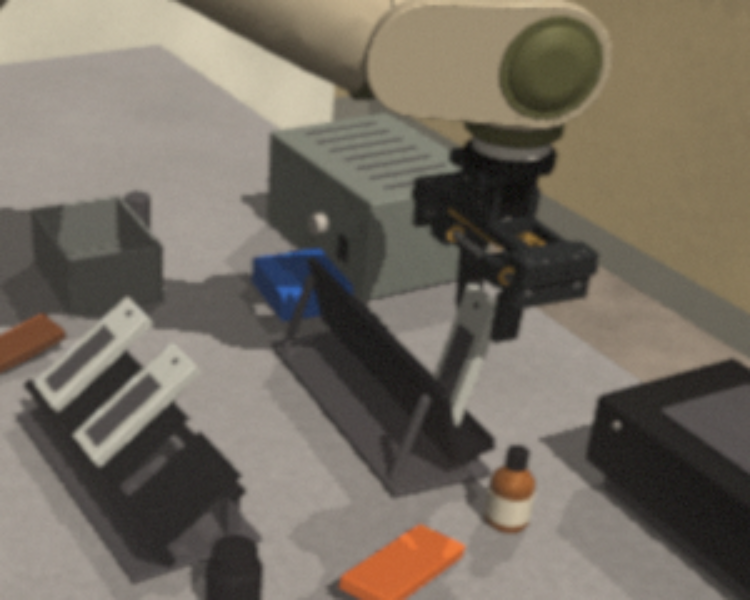

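View pics/w7.png

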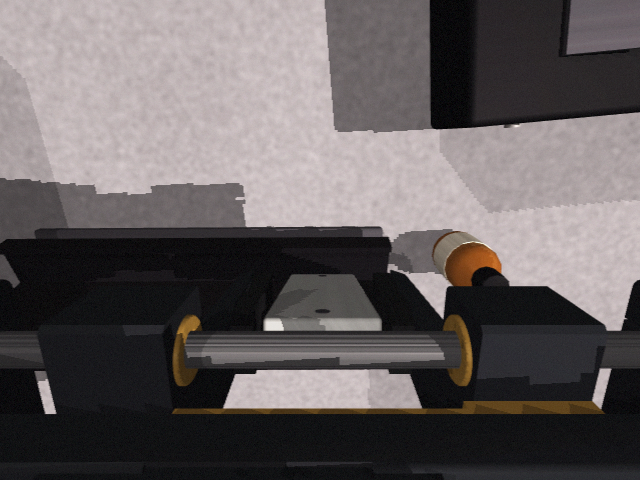

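```bash
python3 -c "
from h import *
np.set_printoptions(precision=3,suppress=True)
P=cloud(load('w7'))
for v in range(268,334,4): print(v,P[v,322],P[v,345])
"
```

```text
268 [ 0.692 -0.127  0.035] [ 0.691 -0.144  0.034]
272 [ 0.688 -0.127  0.032] [ 0.687 -0.144  0.033]
276 [ 0.695 -0.127  0.057] [ 0.694 -0.143  0.057]
280 [ 0.699 -0.128  0.073] [ 0.698 -0.142  0.073]
284 [ 0.704 -0.128  0.09 ] [ 0.702 -0.142  0.088]
288 [ 0.707 -0.128  0.102] [ 0.705 -0.141  0.101]
292 [ 0.709 -0.129  0.113] [ 0.708 -0.141  0.112]
296 [ 0.712 -0.129  0.122] [ 0.711 -0.14   0.123]
300 [ 0.715 -0.129  0.132] [ 0.713 -0.14   0.131]
304 [ 0.716 -0.129  0.139] [ 0.716 -0.139  0.141]
308 [ 0.718 -0.129  0.146] [ 0.717 -0.139  0.146]
312 [ 0.72  -0.13   0.154] [ 0.719 -0.139  0.153]
316 [ 0.721 -0.13   0.159] [ 0.72  -0.139  0.158]
320 [ 0.721 -0.13   0.161] [ 0.72  -0.138  0.161]
324 [ 0.72  -0.13   0.162] [ 0.719 -0.138  0.162]
328 [ 0.718 -0.129  0.163] [ 0.718 -0.138  0.163]
332 [ 0.746 -0.132  0.211] [ 0.746 -0.137  0.211]
```

Call:
carry_out(increments=[0,-6,0,0,0,0,5,0,0,0,3,0,0,0,2,0,0,0,2,0])

```text
time_s: 10.0
ee_pos: [0.7266, -0.1292, 0.1434]
tcp_rot: [0.001, -0.675, 0.738, -0.002]
wrist_force: [1.4, 0.3, 6.2]
finger_gap: 0.045
```

```bash
cat > prof.py <<'E'
from h import *
import sys
np.set_printoptions(precision=3,suppress=True)
d=save('wrist',sys.argv[1]); P=cloud(d); u=int(sys.argv[2]) if len(sys.argv)>2 else 322
for v in range(240,334,6): print(v,P[v,u],end=';')
o=pose(); print('\n',o[1:],o[0]['wrist_force'])
E
python3 prof.py w8.png
```

```text
240 [ 0.716 -0.129  0.007];246 [ 0.712 -0.129  0.009];252 [ 0.716 -0.129  0.036];258 [ 0.713 -0.129  0.041];264 [ 0.711 -0.129  0.046];270 [ 0.703 -0.128  0.036];276 [ 0.699 -0.128  0.037];282 [ 0.706 -0.128  0.064];288 [ 0.712 -0.129  0.087];294 [ 0.716 -0.129  0.104];300 [ 0.72  -0.13   0.119];306 [ 0.724 -0.13   0.132];312 [ 0.727 -0.13   0.144];318 [ 0.728 -0.13   0.15 ];324 [ 0.727 -0.13   0.152];330 [ 0.725 -0.13   0.153];
 (array([ 0.727, -0.129,  0.143]), np.float64(-95.10648789224814)) [ 1.427 -0.555  6.122]
```

Call:
carry_out(increments=[0,8,-1,0,0,8,-1,0,0,8,-1,0,0,8,-0.5,0,0,8,0,0,0,8,0.5,0])

```text
time_s: 10.8
ee_pos: [0.6774, -0.1247, 0.1445]
tcp_rot: [-0.0, -0.675, 0.738, 0.0]
wrist_force: [-0.4, -1.2, -0.8]
finger_gap: 0.0452
```

```bash
python3 prof.py w9.png; python3 tilt.py s9.png
```

```text
240 [ 0.686 -0.126  0.073];246 [ 0.684 -0.126  0.079];252 [ 0.683 -0.126  0.086];258 [ 0.682 -0.126  0.093];264 [ 0.681 -0.126  0.098];270 [ 0.68  -0.126  0.104];276 [ 0.679 -0.126  0.11 ];282 [ 0.678 -0.126  0.115];288 [ 0.677 -0.126  0.12 ];294 [ 0.676 -0.126  0.125];300 [ 0.675 -0.125  0.128];306 [ 0.675 -0.125  0.133];312 [ 0.674 -0.125  0.138];318 [ 0.673 -0.125  0.14 ];324 [ 0.673 -0.125  0.145];330 [ 0.672 -0.125  0.148];
 (array([ 0.677, -0.125,  0.145]), np.float64(-95.10927327553537)) [ 1.351  0.057 -1.529]
s9.png n 220 228 tilt deg -17.28253802868362 lowest z rel -0.0942064791378819 surf x at z0 -0.017943854799418717 F [ 0.1754 -0.6985 -2.3922] gap 0.04497840153236534 pos [ 0.6773 -0.1247  0.1447] -95.11772881310253
```

View pics/w9.png

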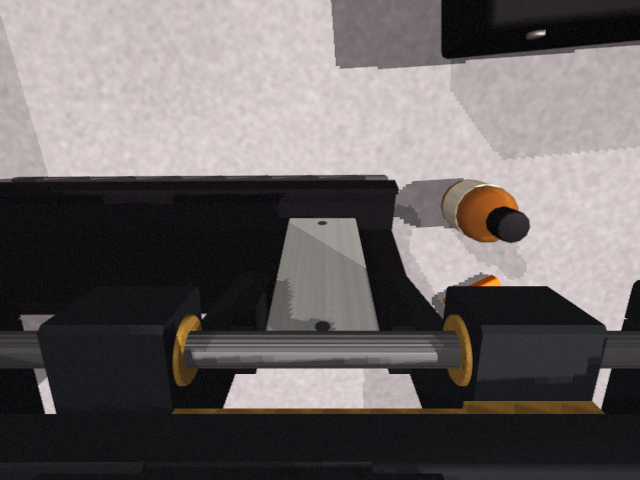

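View pics/crop_s9.png

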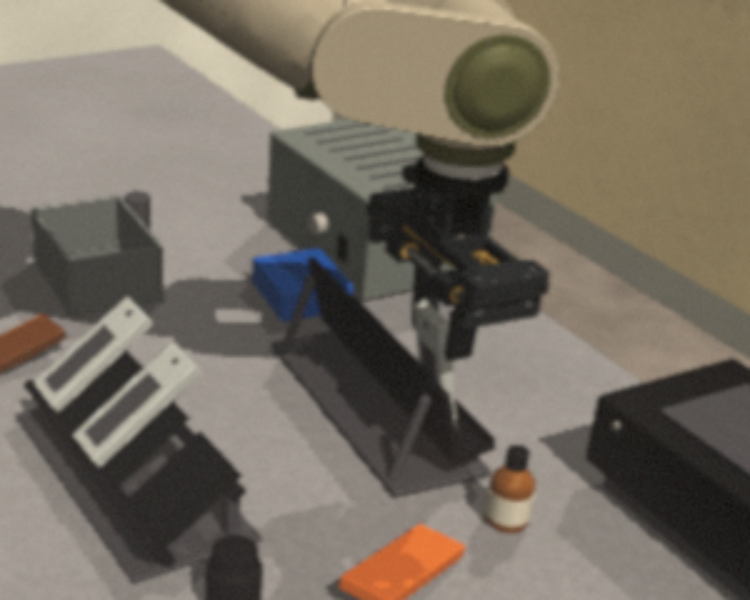

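Call:
carry_out(increments=[0,5,0.5,0,0,5,0.5,0,0,0,0,0])

```text
time_s: 11.28
ee_pos: [0.6678, -0.1239, 0.1437]
tcp_rot: [-0.0, -0.675, 0.738, 0.0]
wrist_force: [0.0, 0.6, -2.3]
finger_gap: 0.045
```

```bash
python3 prof.py w10.png
```

```text
240 [ 0.679 -0.126  0.082];246 [ 0.678 -0.126  0.089];252 [ 0.676 -0.126  0.093];258 [ 0.675 -0.125  0.099];264 [ 0.673 -0.125  0.103];270 [ 0.672 -0.125  0.109];276 [ 0.671 -0.125  0.113];282 [ 0.669 -0.125  0.116];288 [ 0.668 -0.125  0.12 ];294 [ 0.667 -0.125  0.125];300 [ 0.666 -0.125  0.129];306 [ 0.665 -0.125  0.131];312 [ 0.664 -0.125  0.136];318 [ 0.663 -0.124  0.139];324 [ 0.663 -0.124  0.143];330 [ 0.661 -0.124  0.144];
 (array([ 0.668, -0.124,  0.144]), np.float64(-95.10987231597448)) [ 0.821 -0.817 -1.367]
```

Call:
carry_out(increments=[0,0,0,0,0,0,0,0,0,0,0,0], grip=0.2)

```text
time_s: 11.7
ee_pos: [0.6682, -0.1239, 0.1439]
tcp_rot: [0.0, -0.675, 0.738, -0.0]
wrist_force: [0.0, -0.3, -0.2]
finger_gap: 0.0702
```

Call:
carry_out(increments=[0,0,-10,0,0,0,-20,0,0,0,-30,0,0,0,-30,0,0,0,0,0])

```text
time_s: 12.32
ee_pos: [0.6687, -0.1241, 0.2369]
tcp_rot: [0.001, -0.675, 0.738, -0.003]
wrist_force: [-0.1, -0.4, -0.1]
finger_gap: 0.0706
```

```bash
python3 prof.py w11.png; python3 tilt.py s11.png; python3 -c "
from h import *
plan((.57,-.075,.23,-90,4),(.4647,-.036,.20,-87,4),(.4647,-.036,.106,-87,4),start=(.6678,-.1239,.2337,-95.1))"
```

```text
240 [ 0.666 -0.125  0.127];246 [ 0.664 -0.125  0.134];252 [ 0.662 -0.125  0.141];258 [ 0.66  -0.124  0.148];264 [ 0.656 -0.124  0.147];270 [ 0.652 -0.124  0.148];276 [ 0.587 -0.118  0.001];282 [ 0.58  -0.117  0.002];288 [ 0.573 -0.117  0.001];294 [ 0.566 -0.116  0.002];300 [ 0.559 -0.115  0.001];306 [ 0.551 -0.115  0.001];312 [ 0.545 -0.114  0.003];318 [ 0.536 -0.113  0.001];324 [ 0.528 -0.113  0.   ];330 [ 0.521 -0.112  0.001];
 (array([ 0.668, -0.124,  0.235]), np.float64(-95.10499669214659)) [ 0.251  0.299 -0.333]
s11.png n 208 216 tilt deg -7.704551165612696 lowest z rel -0.11944477044221781 surf x at z0 -0.026459350426058383 F [-0.0531  0.5914 -0.8597] gap 0.0704020250892598 pos [ 0.6679 -0.1238  0.2333] -95.10794521699097
[-10.0, 25.4, 0.9, -1.3, -10.6, 25.2, 0.9, -1.3, -11.1, 25.0, 0.9, -1.3, -11.7, 24.7, 0.9, -1.3, -9.8, 26.3, 7.5, -0.7, -10.1, 26.2, 7.5, -0.7, -10.4, 26.1, 7.5, -0.7, -10.8, 25.9, 7.5, -0.7]
[-0.0, -0.0, 23.5, -0.0, -0.0, -0.0, 23.5, -0.0, -0.0, -0.0, 23.5, -0.0, -0.0, -0.0, 23.5, -0.0]
end [ 0.4647 -0.036   0.1061] -87.1 12
```

View pics/w11.png

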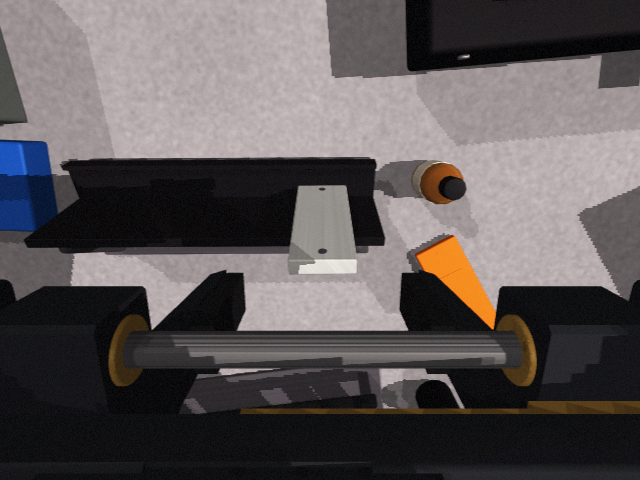

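View pics/crop_s11.png

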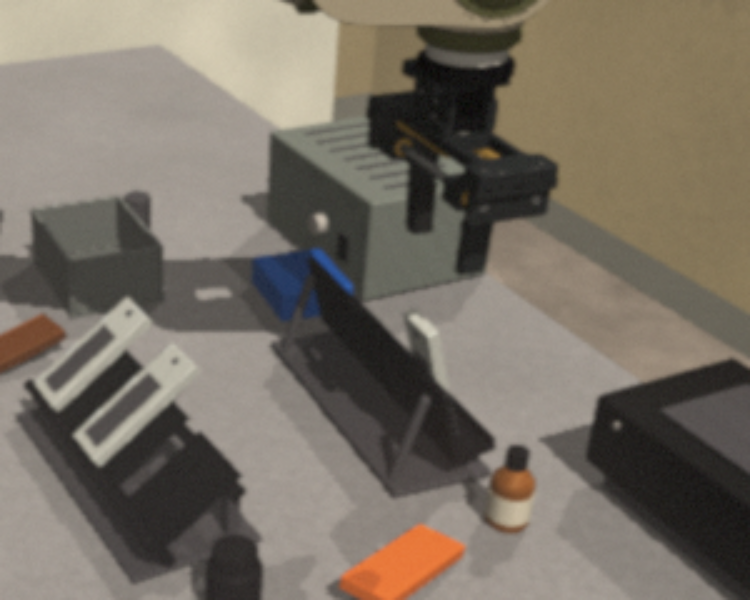

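Call:
carry_out(increments=[-10.0,25.4,0.9,-1.3,-10.6,25.2,0.9,-1.3,-11.1,25.0,0.9,-1.3,-11.7,24.7,0.9,-1.3,-9.8,27.3,7.5,-0.7,-10.1,27.2,7.5,-0.7,-10.4,27.1,7.5,-0.7,-10.8,26.9,7.5,-0.7])

```text
time_s: 13.42
ee_pos: [0.4595, -0.0356, 0.1988]
tcp_rot: [0.0, 0.725, -0.689, -0.001]
wrist_force: [0.2, -1.3, -0.2]
finger_gap: 0.0706
```

Call:
carry_out(increments=[0,0,28,0,0,0,30,0,0,0,24,0,0,0,12,0,0,0,0,0])

```text
time_s: 14.05
ee_pos: [0.4606, -0.036, 0.1055]
tcp_rot: [0.0, 0.725, -0.689, -0.001]
wrist_force: [0.2, -0.7, 0.5]
finger_gap: 0.0704
```

```bash
python3 prof.py w12.png
```

```text
240 [ 0.461 -0.037  0.007];246 [ 0.456 -0.037  0.007];252 [ 0.452 -0.037  0.006];258 [ 0.464 -0.037  0.051];264 [ 0.462 -0.037  0.055];270 [ 0.46  -0.037  0.058];276 [ 0.456 -0.037  0.058];282 [ 0.474 -0.036  0.107];288 [ 0.473 -0.036  0.109];294 [ 0.471 -0.036  0.11 ];300 [ 0.47  -0.036  0.112];306 [ 0.468 -0.037  0.114];312 [ 0.465 -0.037  0.112];318 [ 0.461 -0.037  0.11 ];324 [ 0.457 -0.037  0.107];330 [ 0.452 -0.037  0.104];
 (array([ 0.461, -0.036,  0.106]), np.float64(-87.10920741201583)) [-0.506 -0.565  0.185]
```

View pics/w12.png

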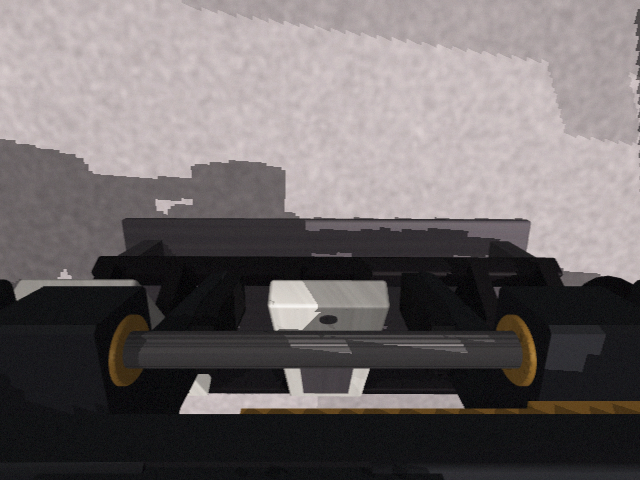

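Call:
carry_out(increments=[0,0,0,0,0,0,0,0,0,0,0,0,0,0,0,0], grip=1, force=4)

```text
time_s: 14.6
ee_pos: [0.4613, -0.0362, 0.1066]
tcp_rot: [-0.0, 0.725, -0.689, 0.001]
wrist_force: [0.4, -0.1, 4.4]
finger_gap: 0.045
```

Call:
carry_out(increments=[0,0,-8,0,0,0,-10,0,0,0,-12,0,0,0,-15,0,0,0,-20,0,0,0,-25,0,0,0,-30,0,0,0,-30,0])

```text
time_s: 15.6
ee_pos: [0.4607, -0.0359, 0.2578]
tcp_rot: [-0.0, 0.725, -0.689, 0.0]
wrist_force: [0.0, 0.9, -1.2]
finger_gap: 0.0447
```

```bash
python3 tilt.py s13.png; python3 -c "
from h import *
plan((.720,-.033,.256,-94.7,14),start=(.4606,-.036,.256,-87.1))"
```

```text
s13.png n 749 808 tilt deg 27.26474986105115 lowest z rel -0.09983218072895529 surf x at z0 -0.006893234210167461 F [ 0.5806 -0.8323  2.4857] gap 0.04500516523030544 pos [ 0.4619 -0.0363  0.2614] -87.09776757978149
[0.7, -18.5, -0.0, 0.5, 0.6, -18.5, -0.0, 0.5, 0.4, -18.5, -0.0, 0.5, 0.2, -18.5, -0.0, 0.5, 0.1, -18.5, -0.0, 0.5, -0.1, -18.5, -0.0, 0.5, -0.2, -18.5, -0.0, 0.5, -0.4, -18.5, -0.0, 0.5]
[-0.6, -18.5, -0.0, 0.5, -0.7, -18.5, -0.0, 0.5, -0.9, -18.5, -0.0, 0.5, -1.1, -18.5, -0.0, 0.5, -1.2, -18.5, -0.0, 0.5, -1.4, -18.5, -0.0, 0.5]
end [ 0.7198 -0.033   0.256 ] -94.1 14
```

View pics/crop_s13.png

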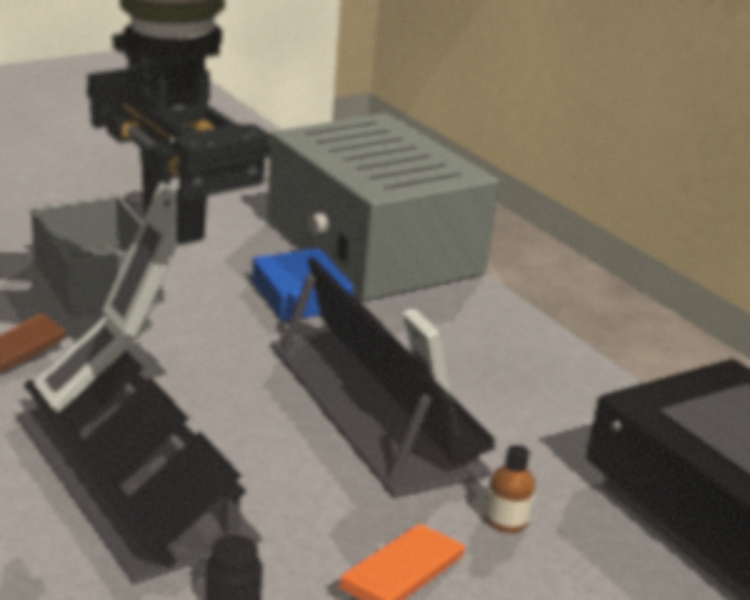

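Call:
carry_out(increments=[0,0,0,0,0.7,-18.5,0,0.5,0.6,-18.5,0,0.5,0.4,-18.5,0,0.5,0.2,-18.5,0,0.5,0.1,-18.5,0,0.5,-0.1,-18.5,0,0.5,-0.2,-18.5,0,0.5], force=3)

```text
time_s: 16.65
ee_pos: [0.5906, -0.0345, 0.2544]
tcp_rot: [-0.001, -0.703, 0.711, 0.001]
wrist_force: [-0.2, -0.4, -0.1]
finger_gap: 0.0452
```

Call:
carry_out(increments=[-0.4,-18.5,0,0.5,-0.6,-18.5,0,0.5,-0.7,-18.5,0,0.5,-0.9,-18.5,0,0.6,-1.1,-18.5,0,0.6,-1.2,-18.5,0,0.6,-1.4,-18.5,0,0.6,0,0,0,0])

```text
time_s: 17.65
ee_pos: [0.7204, -0.0333, 0.2534]
tcp_rot: [-0.001, -0.679, 0.734, 0.001]
wrist_force: [0.2, 0.8, -2.3]
finger_gap: 0.0451
```

```bash
python3 tilt.py s14.png; python3 prof.py w14.png
```

```text
s14.png n 482 516 tilt deg 12.87946627721453 lowest z rel -0.10712672727162888 surf x at z0 -0.008660002767714376 F [ 0.3542 -0.8027 -1.4912] gap 0.044957835219252944 pos [ 0.7199 -0.0333  0.2541] -94.48953979459469
240 [ 0.686 -0.031  0.044];246 [ 0.683 -0.031  0.055];252 [ 0.679 -0.031  0.063];258 [ 0.717 -0.034  0.183];264 [ 0.718 -0.034  0.196];270 [ 0.715 -0.034  0.197];276 [ 0.712 -0.034  0.198];282 [ 0.71  -0.033  0.202];288 [ 0.714 -0.034  0.218];294 [ 0.718 -0.034  0.232];300 [ 0.721 -0.034  0.244];306 [ 0.723 -0.035  0.254];312 [ 0.724 -0.035  0.261];318 [ 0.722 -0.034  0.262];324 [ 0.72  -0.034  0.262];330 [ 0.718 -0.034  0.263];
 (array([ 0.72 , -0.033,  0.255]), np.float64(-94.49070004339791)) [-0.066  0.064 -0.645]
```

View pics/crop_s14.png

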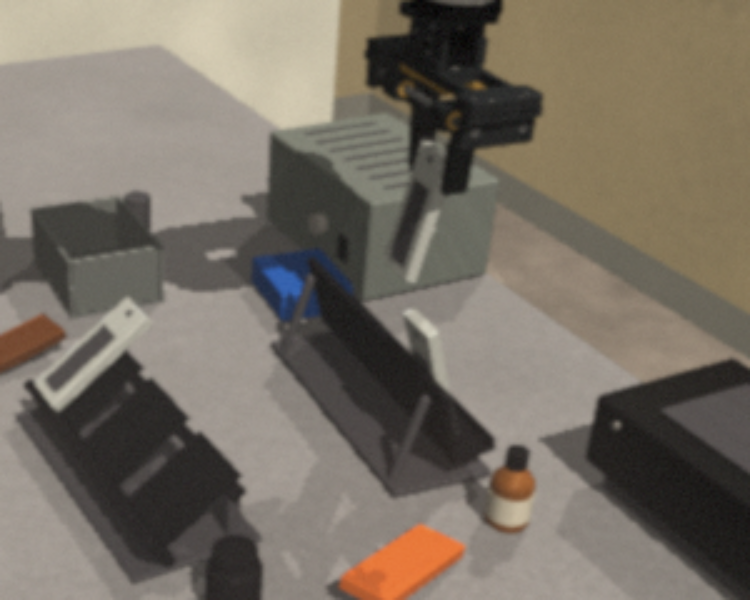

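View pics/w14.png

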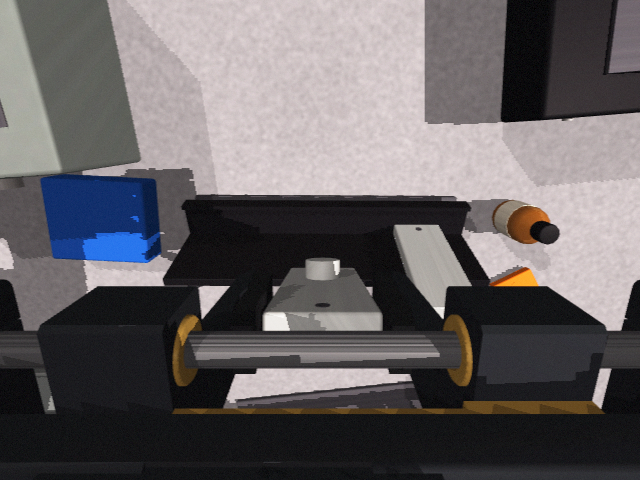

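Call:
carry_out(increments=[0,-9,0,0,0,0,25,0,0,0,35,0,0,0,25,0,0,0,12,0,0,0,6,0,0,0,0,0])

```text
time_s: 18.62
ee_pos: [0.7292, -0.0341, 0.1537]
tcp_rot: [0.0, -0.679, 0.734, -0.0]
wrist_force: [0.8, 0.2, -2.0]
finger_gap: 0.0454
```

```bash
python3 prof.py w15.png 300
```

```text
240 [ 0.724 -0.019  0.034];246 [ 0.723 -0.019  0.043];252 [ 0.719 -0.019  0.045];258 [ 0.711 -0.017  0.036];264 [ 0.706 -0.017  0.036];270 [ 0.711 -0.019  0.06 ];276 [ 0.717 -0.021  0.084];282 [ 0.721 -0.023  0.103];288 [ 0.724 -0.024  0.118];294 [ 0.728 -0.025  0.131];300 [ 0.731 -0.026  0.143];306 [ 0.733 -0.027  0.153];312 [ 0.735 -0.027  0.161];318 [ 0.732 -0.027  0.161];324 [ 0.73  -0.027  0.162];330 [ 0.728 -0.027  0.163];
 (array([ 0.729, -0.034,  0.154]), np.float64(-94.50203846166033)) [ 1.19   0.483 -0.509]
```

Call:
carry_out(increments=[0,0,6,0,0,0,3,0,0,0,2,0,0,0,0,0])

```text
time_s: 19.18
ee_pos: [0.7295, -0.0341, 0.1429]
tcp_rot: [0.001, -0.679, 0.734, -0.001]
wrist_force: [1.2, 0.4, 4.6]
finger_gap: 0.0451
```

Call:
carry_out(increments=[0,8,-1,0,0,8,-1,0,0,8,-1,0,0,8,-0.5,0,0,8,0,0,0,8,0.5,0,0,5,0.5,0,0,0,0,0])

```text
time_s: 20.18
ee_pos: [0.676, -0.0298, 0.1447]
tcp_rot: [-0.0, -0.679, 0.734, 0.0]
wrist_force: [0.5, -0.5, -1.1]
finger_gap: 0.0448
```

```bash
python3 prof.py w16.png 300
```

```text
240 [ 0.689 -0.02   0.086];246 [ 0.687 -0.02   0.091];252 [ 0.686 -0.02   0.097];258 [ 0.685 -0.02   0.102];264 [ 0.683 -0.021  0.108];270 [ 0.682 -0.021  0.113];276 [ 0.681 -0.021  0.117];282 [ 0.68  -0.021  0.121];288 [ 0.679 -0.021  0.125];294 [ 0.678 -0.021  0.13 ];300 [ 0.677 -0.022  0.134];306 [ 0.676 -0.022  0.137];312 [ 0.675 -0.022  0.139];318 [ 0.675 -0.022  0.144];324 [ 0.673 -0.022  0.147];330 [ 0.673 -0.022  0.151];
 (array([ 0.676, -0.03 ,  0.145]), np.float64(-94.50606574910228)) [-0.116 -0.602 -1.277]
```

View pics/w16.png

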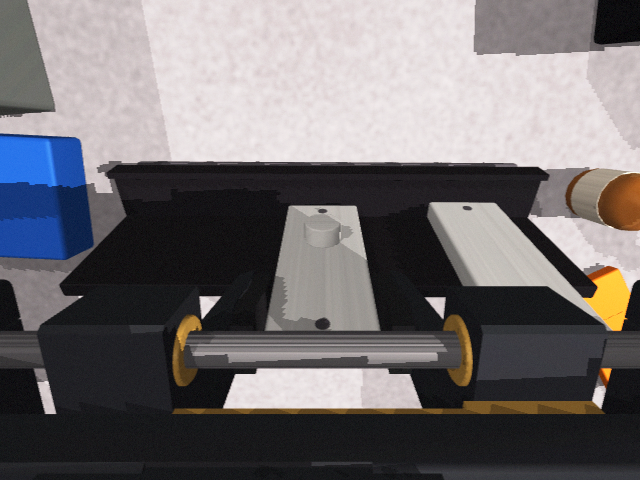

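Call:
carry_out(increments=[0,4,0.5,0,0,0,0,0])

```text
time_s: 20.48
ee_pos: [0.6722, -0.0295, 0.1441]
tcp_rot: [-0.0, -0.679, 0.734, 0.0]
wrist_force: [-0.9, -0.5, -0.7]
finger_gap: 0.0451
```

Call:
carry_out(increments=[0,0,0,0,0,0,0,0,0,0,0,0], grip=0.2)

```text
time_s: 20.85
ee_pos: [0.6724, -0.0295, 0.1442]
tcp_rot: [0.0, -0.679, 0.734, -0.0]
wrist_force: [-0.2, -0.9, 0.4]
finger_gap: 0.0707
```

Call:
carry_out(increments=[0,0,-10,0,0,0,-20,0,0,0,-30,0,0,0,-30,0,0,0,0,0])

```text
time_s: 21.48
ee_pos: [0.673, -0.0296, 0.2372]
tcp_rot: [0.002, -0.679, 0.734, -0.002]
wrist_force: [0.1, 0.5, 0.1]
finger_gap: 0.0706
```

```bash
python3 prof.py w17.png 300;  python3 -c "
from h import *
plan((.456,.059,.20,-87,9),start=(.672,-.0297,.2345,-94.5))"
```

```text
240 [ 0.674 -0.016  0.135];246 [ 0.671 -0.016  0.14 ];252 [ 0.669 -0.016  0.147];258 [ 0.666 -0.016  0.15 ];264 [ 0.661 -0.015  0.147];270 [ 0.6   -0.001 -0.   ];276 [ 0.594 -0.     0.001];282 [0.586 0.001 0.001];288 [0.579 0.001 0.001];294 [0.572 0.002 0.001];300 [0.565 0.003 0.001];306 [0.557 0.003 0.001];312 [0.55  0.004 0.002];318 [0.542 0.005 0.   ];324 [0.536 0.005 0.003];330 [0.528 0.006 0.003];
 (array([ 0.672, -0.03 ,  0.235]), np.float64(-94.507732991225)) [-0.484  0.149 -0.479]
[-7.9, 24.7, 3.8, -0.8, -8.3, 24.6, 3.8, -0.8, -8.6, 24.5, 3.8, -0.8, -9.0, 24.3, 3.8, -0.8, -9.3, 24.2, 3.8, -0.8, -9.6, 24.1, 3.8, -0.8, -10.0, 23.9, 3.8, -0.8, -10.3, 23.8, 3.8, -0.8]
[-10.6, 23.7, 3.8, -0.8]
end [0.456  0.0589 0.2003] -87.3 9
```

View pics/w17.png

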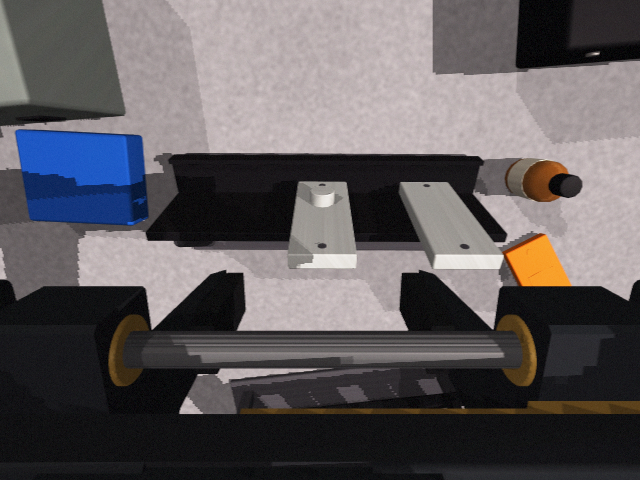

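Call:
carry_out(increments=[-7.9,24.7,3.8,-0.8,-8.3,24.6,3.8,-0.8,-8.6,24.5,3.8,-0.8,-9.0,24.3,3.8,-0.8,-9.3,24.2,3.8,-0.8,-9.6,24.1,3.8,-0.8,-10.0,23.9,3.8,-0.8,-10.3,23.8,3.8,-0.8])

```text
time_s: 22.52
ee_pos: [0.4789, 0.0496, 0.2025]
tcp_rot: [0.001, 0.719, -0.695, -0.001]
wrist_force: [0.7, -0.5, 0.6]
finger_gap: 0.0706
```

Call:
carry_out(increments=[-10.6,23.7,3.8,-0.8,0,0,28,0,0,0,30,0,0,0,24,0,0,0,12,0,0,0,0,0])

```text
time_s: 23.28
ee_pos: [0.4559, 0.0591, 0.1053]
tcp_rot: [0.001, 0.724, -0.69, -0.001]
wrist_force: [-0.3, 0.9, -0.5]
finger_gap: 0.0702
```

```bash
python3 prof.py w18.png
```

```text
240 [0.456 0.058 0.007];246 [0.452 0.058 0.008];252 [0.448 0.058 0.008];258 [0.459 0.058 0.05 ];264 [0.457 0.058 0.054];270 [0.455 0.058 0.057];276 [0.451 0.058 0.056];282 [0.47  0.059 0.106];288 [0.468 0.059 0.109];294 [0.467 0.059 0.11 ];300 [0.465 0.059 0.113];306 [0.464 0.059 0.115];312 [0.46  0.058 0.112];318 [0.457 0.058 0.11 ];324 [0.453 0.058 0.108];330 [0.447 0.058 0.102];
 (array([0.456, 0.059, 0.106]), np.float64(-87.30944836769086)) [ 0.152  0.333 -0.357]
```

View pics/w18.png

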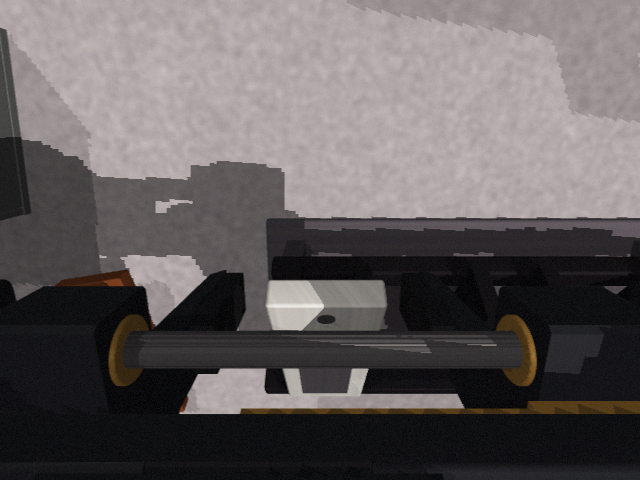

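Call:
carry_out(increments=[0,0,0,0,0,0,0,0,0,0,0,0,0,0,0,0], grip=1, force=4)

```text
time_s: 23.82
ee_pos: [0.4566, 0.059, 0.1063]
tcp_rot: [-0.0, 0.724, -0.69, 0.0]
wrist_force: [0.4, -0.6, 4.1]
finger_gap: 0.0446
```

Call:
carry_out(increments=[0,0,-8,0,0,0,-10,0,0,0,-12,0,0,0,-15,0,0,0,-20,0,0,0,-25,0,0,0,-30,0,0,0,-30,0])

```text
time_s: 24.82
ee_pos: [0.4561, 0.0592, 0.2576]
tcp_rot: [-0.0, 0.724, -0.69, 0.0]
wrist_force: [0.5, 0.3, -1.7]
finger_gap: 0.045
```

```bash
python3 -c "
from h import *
plan((.732,.063,.256,-94.7,15),start=(.456,.059,.256,-87.3))"
```

```text
[0.6, -18.4, -0.0, 0.5, 0.4, -18.4, -0.0, 0.5, 0.3, -18.4, -0.0, 0.5, 0.1, -18.4, -0.0, 0.5, -0.0, -18.4, -0.0, 0.5, -0.2, -18.4, -0.0, 0.5, -0.4, -18.4, -0.0, 0.5, -0.5, -18.4, -0.0, 0.5]
[-0.7, -18.4, -0.0, 0.5, -0.8, -18.4, -0.0, 0.5, -1.0, -18.4, -0.0, 0.5, -1.2, -18.4, -0.0, 0.5, -1.3, -18.4, -0.0, 0.5, -1.5, -18.3, -0.0, 0.5, -1.6, -18.3, -0.0, 0.5]
end [0.7321 0.063  0.256 ] -94.8 15
```

Call:
carry_out(increments=[0.6,-18.4,0,0.5,0.4,-18.4,0,0.5,0.3,-18.4,0,0.5,0.1,-18.4,0,0.5,0,-18.4,0,0.5,-0.2,-18.4,0,0.5,-0.4,-18.4,0,0.5,-0.5,-18.4,0,0.5], force=3)

```text
time_s: 25.82
ee_pos: [0.6039, 0.0613, 0.2566]
tcp_rot: [0.0, -0.699, 0.715, -0.0]
wrist_force: [0.4, -0.1, -1.7]
finger_gap: 0.0449
```

Call:
carry_out(increments=[-0.7,-18.4,0,0.5,-0.8,-18.4,0,0.5,-1.0,-18.4,0,0.5,-1.2,-18.4,0,0.5,-1.3,-18.4,0,0.5,-1.5,-18.3,0,0.5,-1.6,-18.3,0,0.5,0,0,0,0])

```text
time_s: 26.82
ee_pos: [0.7327, 0.0629, 0.2555]
tcp_rot: [-0.0, -0.677, 0.736, 0.0]
wrist_force: [0.0, 0.2, -2.2]
finger_gap: 0.0451
```

```bash
python3 prof.py w19.png 300; python3 tilt.py s19.png
```

```text
240 [0.698 0.088 0.036];246 [0.694 0.087 0.044];252 [0.692 0.087 0.056];258 [0.724 0.077 0.163];264 [0.726 0.076 0.181];270 [0.728 0.075 0.194];276 [0.729 0.074 0.207];282 [0.731 0.073 0.218];288 [0.732 0.072 0.228];294 [0.732 0.072 0.236];300 [0.734 0.071 0.244];306 [0.735 0.071 0.252];312 [0.735 0.07  0.257];318 [0.736 0.07  0.263];324 [0.733 0.07  0.264];330 [0.731 0.07  0.264];
 (array([0.732, 0.063, 0.256]), np.float64(-94.79634497625665)) [-0.545 -0.178 -1.843]
s19.png n 401 425 tilt deg 6.1332366990225635 lowest z rel -0.11052572776800529 surf x at z0 -0.010187161451780486 F [-0.7722  0.4795 -1.411 ] gap 0.044661974882089346 pos [0.7319 0.0631 0.2561] -94.79509698609598
```

View pics/w19.png

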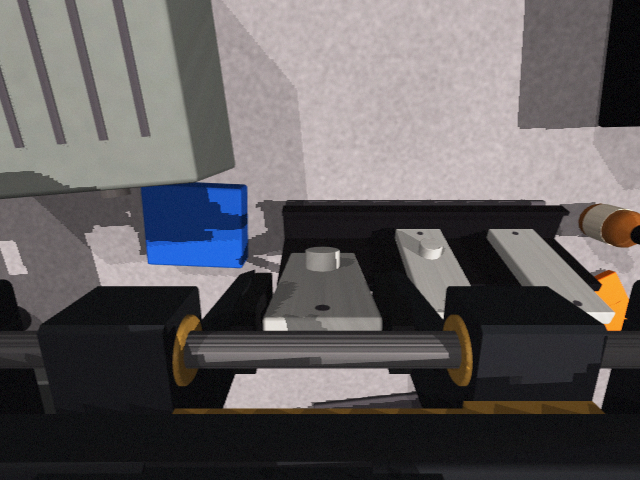

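View pics/crop_s19.png

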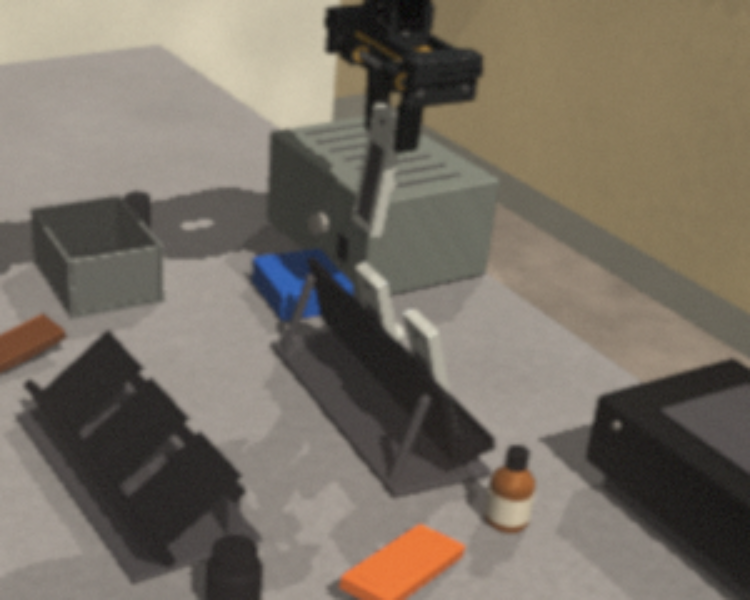

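Call:
carry_out(increments=[0,6,0,0,0,0,25,0,0,0,35,0,0,0,25,0,0,0,14,0,0,0,6,0,0,0,3,0,0,0,2,0])

```text
time_s: 27.92
ee_pos: [0.7267, 0.0635, 0.1469]
tcp_rot: [0.001, -0.677, 0.736, -0.001]
wrist_force: [0.4, 0.3, 4.0]
finger_gap: 0.0451
```

```bash
python3 prof.py w20.png 300
```

```text
240 [0.727 0.077 0.045];246 [0.721 0.078 0.038];252 [0.716 0.079 0.035];258 [0.718 0.078 0.055];264 [0.72  0.076 0.072];270 [0.722 0.075 0.086];276 [0.723 0.074 0.099];282 [0.725 0.074 0.11 ];288 [0.726 0.073 0.119];294 [0.727 0.072 0.127];300 [0.727 0.072 0.135];306 [0.729 0.071 0.143];312 [0.73  0.071 0.15 ];318 [0.73  0.07  0.155];324 [0.727 0.071 0.155];330 [0.725 0.071 0.155];
 (array([0.727, 0.063, 0.147]), np.float64(-94.80743808112271)) [-0.35  -0.653  0.004]
```

Call:
carry_out(increments=[0,8,-0.5,0,0,8,-0.5,0,0,8,0,0,0,8,0,0,0,8,0.5,0,0,4,0.5,0,0,0,0,0])

```text
time_s: 28.85
ee_pos: [0.6824, 0.0672, 0.146]
tcp_rot: [-0.0, -0.677, 0.736, 0.0]
wrist_force: [-0.3, -0.4, -1.6]
finger_gap: 0.0449
```

```bash
python3 prof.py w21.png 300
```

```text
240 [0.696 0.077 0.087];246 [0.694 0.077 0.093];252 [0.693 0.077 0.1  ];258 [0.691 0.077 0.104];264 [0.69  0.076 0.109];270 [0.689 0.076 0.114];276 [0.687 0.076 0.118];282 [0.687 0.076 0.124];288 [0.685 0.076 0.126];294 [0.684 0.076 0.131];300 [0.683 0.076 0.134];306 [0.682 0.075 0.138];312 [0.681 0.075 0.141];318 [0.681 0.075 0.145];324 [0.68  0.075 0.148];330 [0.679 0.075 0.152];
 (array([0.683, 0.067, 0.146]), np.float64(-94.8054036775332)) [-1.016 -0.268 -1.18 ]
```

Call:
carry_out(increments=[0,2.5,0.5,0,0,0,0,0])

```text
time_s: 29.15
ee_pos: [0.6801, 0.0674, 0.1454]
tcp_rot: [-0.0, -0.677, 0.736, -0.0]
wrist_force: [-0.0, 0.3, -1.7]
finger_gap: 0.0452
```

Call:
carry_out(increments=[0,0,0,0,0,0,0,0,0,0,0,0], grip=0.2)

```text
time_s: 29.52
ee_pos: [0.6802, 0.0674, 0.1456]
tcp_rot: [0.0, -0.677, 0.736, -0.0]
wrist_force: [0.3, -0.9, -0.6]
finger_gap: 0.0701
```

Call:
carry_out(increments=[0,0,-10,0,0,0,-20,0,0,0,-30,0,0,0,-30,0,0,0,0,0])

```text
time_s: 30.15
ee_pos: [0.6808, 0.0674, 0.2386]
tcp_rot: [0.002, -0.677, 0.736, -0.002]
wrist_force: [-0.6, -0.6, 0.1]
finger_gap: 0.0702
```

```bash
python3 prof.py w22.png 300; python3 tilt.py s22.png
```

```text
240 [0.681 0.081 0.135];246 [0.679 0.081 0.141];252 [nan nan nan];258 [0.673 0.082 0.147];264 [0.669 0.082 0.147];270 [0.608 0.097 0.   ];276 [0.601 0.098 0.002];282 [0.594 0.098 0.002];288 [0.586 0.099 0.001];294 [0.58  0.1   0.002];300 [0.572 0.1   0.002];306 [0.564 0.101 0.001];312 [0.557 0.102 0.001];318 [0.549 0.103 0.   ];324 [0.542 0.104 0.001];330 [0.534 0.104 0.001];
 (array([0.68 , 0.067, 0.236]), np.float64(-94.80572029495664)) [ 0.795  0.24  -0.686]
s22.png n 145 153 tilt deg -6.520926886958658 lowest z rel -0.11892985095991844 surf x at z0 -0.020980885730816946 F [0.2235 0.1942 0.018 ] gap 0.07075748211184592 pos [0.6799 0.0674 0.235 ] -94.80891560488095
```

View pics/w22.png

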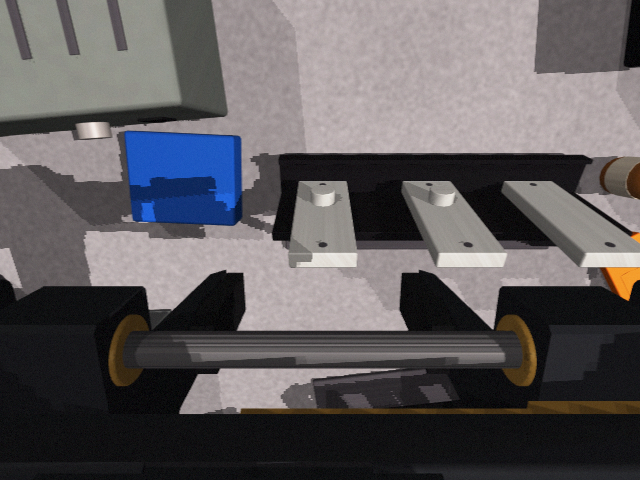

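View pics/crop_s22.png

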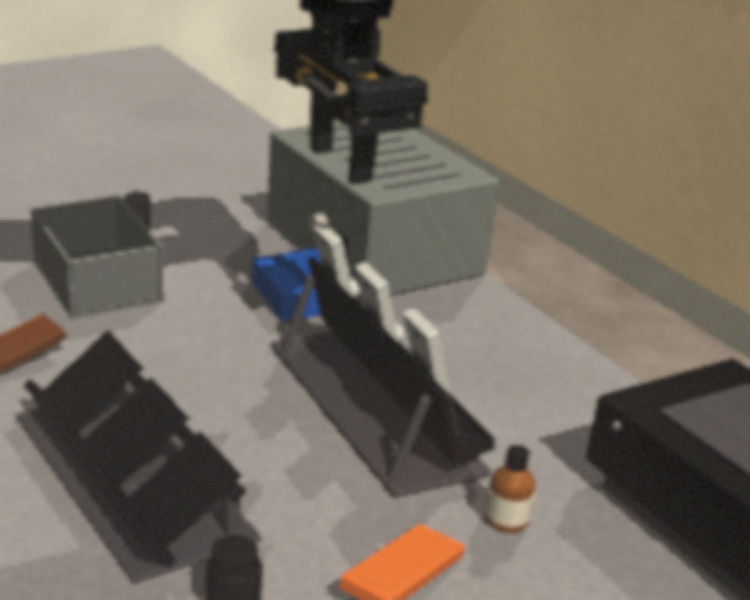

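```bash
python3 -c "
from h import *
plan((.658,-.1235,.230,-95.1,6),(.658,-.1235,.143,-95.1,4),start=(.680,.0674,.2355,-94.8))"
```

```text
[32.0, 1.0, 0.9, 0.1, 32.0, 0.9, 0.9, 0.1, 32.0, 0.9, 0.9, 0.1, 32.0, 0.8, 0.9, 0.1, 32.0, 0.8, 0.9, 0.1, 32.0, 0.7, 0.9, 0.1, 0.0, 0.0, 21.8, -0.1, 0.0, 0.0, 21.8, -0.1]
[0.0, 0.0, 21.8, -0.1, 0.0, 0.0, 21.8, -0.1]
end [ 0.658  -0.1234  0.1429] -95.0 10
```

Call:
carry_out(increments=[32.0,1.0,0.9,0,32.0,0.9,0.9,0,32.0,0.9,0.9,0,32.0,0.8,0.9,0,32.0,0.8,0.9,0,32.0,0.7,0.9,0,0,0,0,0,0,0,0,0])

```text
time_s: 31.25
ee_pos: [0.6588, -0.1227, 0.2292]
tcp_rot: [-0.0, -0.677, 0.736, 0.001]
wrist_force: [0.6, 0.2, 0.0]
finger_gap: 0.0707
```

```bash
python3 prof.py w23.png 322
```

```text
240 [ 0.662 -0.124  0.141];246 [ 0.66  -0.124  0.147];252 [ 0.656 -0.123  0.148];258 [ 0.652 -0.123  0.147];264 [ 0.592 -0.118  0.001];270 [ 0.586 -0.117  0.001];276 [ 0.579 -0.117  0.001];282 [ 0.572 -0.116  0.002];288 [ 0.565 -0.116  0.002];294 [ 0.558 -0.115  0.001];300 [ 0.55  -0.114  0.001];306 [ 0.543 -0.114  0.001];312 [ 0.535 -0.113  0.   ];318 [ 0.528 -0.112  0.001];324 [ 0.521 -0.112  0.001];330 [ 0.513 -0.111  0.002];
 (array([ 0.659, -0.122,  0.229]), np.float64(-94.75285678345602)) [ 0.836 -0.089  0.452]
```

View pics/w23.png

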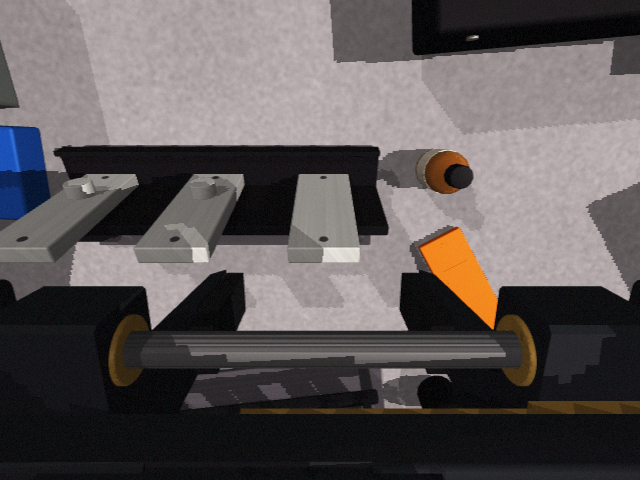

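Call:
carry_out(increments=[0,0,25,0,0,0,30,0,0,0,20,0,0,0,14,0,0,0,0,0])

```text
time_s: 31.92
ee_pos: [0.6588, -0.1227, 0.1403]
tcp_rot: [-0.0, -0.677, 0.736, 0.001]
wrist_force: [-0.0, -0.2, 0.9]
finger_gap: 0.0704
```

Call:
carry_out(increments=[0,0,0,0,0,0,0,0,0,0,0,0,0,0,0,0], grip=1, force=15)

```text
time_s: 32.42
ee_pos: [0.6591, -0.1235, 0.1417]
tcp_rot: [0.0, -0.677, 0.736, -0.0]
wrist_force: [0.5, 0.2, 3.3]
finger_gap: 0.0448
```

Call:
carry_out(increments=[0,0,-10,0,0,0,-20,0,0,0,-25,0,0,0,-25,0,0,0,-25,0,0,0,-15,0,0,0,0,0])

```text
time_s: 33.3
ee_pos: [0.6591, -0.1236, 0.2619]
tcp_rot: [0.0, -0.677, 0.736, -0.001]
wrist_force: [0.3, -0.5, -1.5]
finger_gap: 0.0448
```

```bash
python3 prof.py w24.png 322; python3 tilt.py s24.png; python3 -c "
from h import *
plan((.59,.10,.26,-94.7,8),(.480,.331,.25,-92.3,9),start=(.6588,-.1225,.260,-94.7))"
```

```text
240 [ 0.675 -0.126  0.215];246 [ 0.674 -0.126  0.222];252 [ 0.673 -0.126  0.227];258 [ 0.67  -0.126  0.229];264 [ 0.67  -0.125  0.235];270 [ 0.669 -0.125  0.24 ];276 [ 0.667 -0.125  0.244];282 [ 0.666 -0.125  0.248];288 [ 0.665 -0.125  0.251];294 [ 0.665 -0.125  0.256];300 [ 0.663 -0.125  0.258];306 [ 0.662 -0.125  0.262];312 [ 0.661 -0.125  0.265];318 [ 0.66  -0.125  0.267];324 [ 0.659 -0.125  0.269];330 [ 0.656 -0.124  0.269];
 (array([ 0.659, -0.123,  0.261]), np.float64(-94.80932895671339)) [ 0.175  0.71  -2.689]
s24.png n 366 389 tilt deg -17.167330109505354 lowest z rel -0.10866130490583284 surf x at z0 -0.008106960741770822 F [ 0.4003  0.4591 -2.1872] gap 0.044724914026845794 pos [ 0.6587 -0.1234  0.26  ] -94.80956274033184
[-27.0, 10.8, -0.0, -0.0, -27.0, 10.8, -0.0, -0.0, -27.0, 10.8, -0.0, -0.0, -27.0, 10.8, -0.0, -0.0, -27.0, 10.8, -0.0, -0.0, -27.0, 10.8, -0.0, -0.0, -27.0, 10.8, -0.0, -0.0, -27.0, 10.8, -0.0, -0.0]
[-24.6, 14.3, 1.1, -0.3, -24.7, 14.2, 1.1, -0.3, -24.7, 14.1, 1.1, -0.3, -24.8, 13.9, 1.1, -0.3, -24.9, 13.8, 1.1, -0.3, -25.0, 13.7, 1.1, -0.3, -25.0, 13.5, 1.1, -0.3, -25.1, 13.4, 1.1, -0.3]
[-25.2, 13.3, 1.1, -0.3]
end [0.4801 0.331  0.2501] -92.0 17
```

View pics/crop_s24.png

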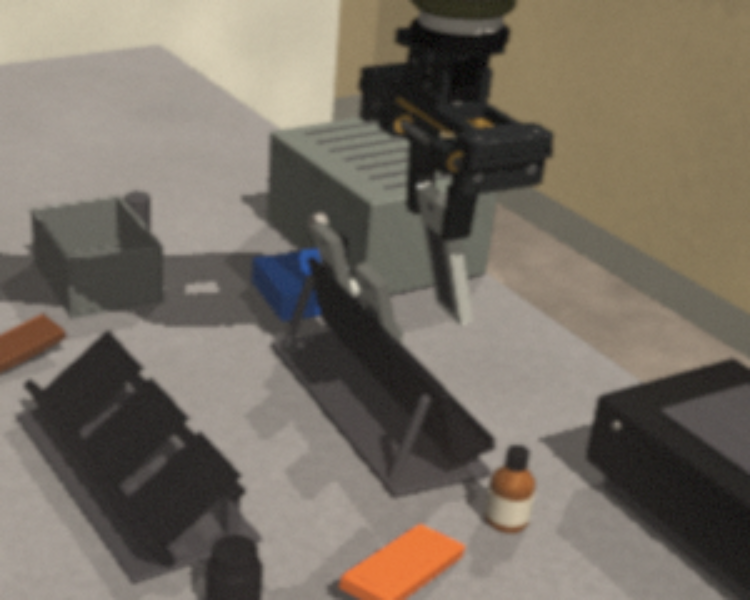

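```bash
python3 -c "
from h import *
plan((.58,-.1225,.30,-94.7,4),(.480,.331,.27,-92.3,16),start=(.6588,-.1232,.260,-94.7))"
```

```text
[1.4, 19.6, -10.0, -0.0, 1.4, 19.6, -10.0, -0.0, 1.4, 19.6, -10.0, -0.0, 1.4, 19.6, -10.0, -0.0, -27.7, 8.6, 1.9, -0.2, -27.8, 8.5, 1.9, -0.2, -27.8, 8.4, 1.9, -0.2, -27.8, 8.3, 1.9, -0.2]
[-27.8, 8.2, 1.9, -0.2, -27.9, 8.1, 1.9, -0.2, -27.9, 8.0, 1.9, -0.2, -27.9, 7.9, 1.9, -0.2, -28.0, 7.8, 1.9, -0.2, -28.0, 7.7, 1.9, -0.2, -28.0, 7.6, 1.9, -0.2, -28.0, 7.5, 1.9, -0.2]
[-28.1, 7.4, 1.9, -0.2, -28.1, 7.3, 1.9, -0.2, -28.1, 7.2, 1.9, -0.2, -28.1, 7.1, 1.9, -0.2]
end [0.4797 0.331  0.2696] -91.5 20
```

Call:
carry_out(increments=[1.4,19.6,-10.0,0,1.4,19.6,-10.0,0,1.4,19.6,-10.0,0,1.4,19.6,-10.0,0,-27.7,8.6,1.9,-0.2,-27.8,8.5,1.9,-0.2,-27.8,8.4,1.9,-0.2,-27.8,8.3,1.9,-0.2])

```text
time_s: 34.4
ee_pos: [0.5548, -0.0082, 0.2922]
tcp_rot: [-0.001, -0.682, 0.731, 0.001]
wrist_force: [0.5, 0.7, -1.5]
finger_gap: 0.0447
```

Call:
carry_out(increments=[-27.8,8.2,1.9,-0.2,-27.9,8.1,1.9,-0.2,-27.9,8.0,1.9,-0.2,-27.9,7.9,1.9,-0.2,-28.0,7.8,1.9,-0.2,-28.0,7.7,1.9,-0.2,-28.0,7.6,1.9,-0.2,-28.0,7.5,1.9,-0.2])

```text
time_s: 35.4
ee_pos: [0.505, 0.2185, 0.2771]
tcp_rot: [-0.001, -0.692, 0.722, 0.001]
wrist_force: [0.1, -1.0, -2.1]
finger_gap: 0.0447
```

Call:
carry_out(increments=[-28.1,7.4,1.9,0,-28.1,7.3,1.9,0,-28.1,7.2,1.9,0,-28.1,7.1,1.9,0,0,0,0,0])

```text
time_s: 36.02
ee_pos: [0.4805, 0.3323, 0.2693]
tcp_rot: [-0.001, -0.693, 0.721, 0.001]
wrist_force: [-0.4, -0.1, -1.9]
finger_gap: 0.0445
```

```bash
python3 prof.py w25.png 322; python3 tilt.py s25.png;python3 -c "
from h import *
d=save('side','s25.png'); cv2.imwrite('pics/s25c.png',cv2.resize(d['image'][80:320,170:470,::-1],None,fx=2.5,fy=2.5))"
```

```text
240 [0.497 0.331 0.224];246 [0.495 0.331 0.228];252 [0.493 0.331 0.233];258 [0.493 0.331 0.24 ];264 [0.491 0.331 0.242];270 [0.49  0.331 0.247];276 [0.488 0.331 0.25 ];282 [0.487 0.331 0.254];288 [0.486 0.331 0.259];294 [0.486 0.331 0.263];300 [0.484 0.331 0.266];306 [0.483 0.331 0.269];312 [0.482 0.331 0.272];318 [0.482 0.331 0.275];324 [0.48  0.331 0.276];330 [0.477 0.331 0.277];
 (array([0.481, 0.331, 0.27 ]), np.float64(-92.33380500306436)) [-0.602 -0.367 -1.012]
s25.png n 223 239 tilt deg -17.83186651603368 lowest z rel -0.11039009032386414 surf x at z0 -0.009856477003302146 F [-0.388   0.2968 -1.9562] gap 0.04501227824350552 pos [0.4812 0.3308 0.2699] -92.3937278775881
```

View pics/s25c.png

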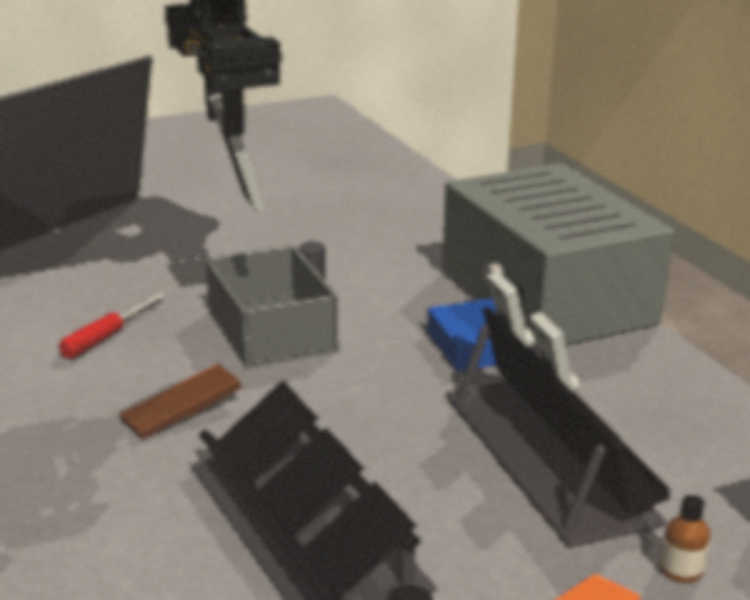

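View pics/w25.png

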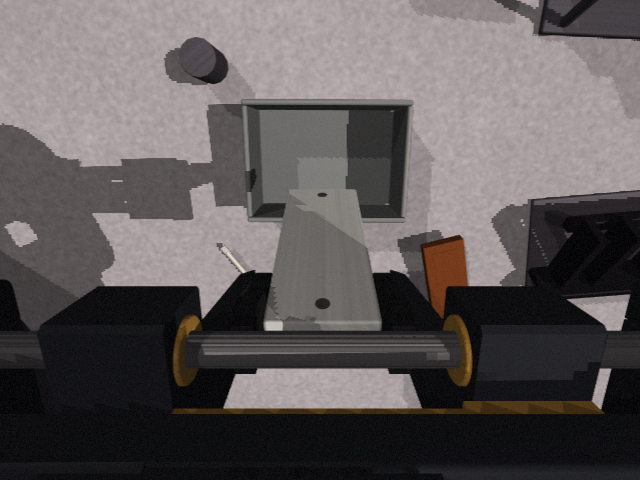

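Call:
carry_out(increments=[0,0,25,0,0,0,35,0,0,0,35,0,0,0,25,0,0,0,14,0,0,0,8,0,0,0,3,0,0,0,0,0])

```text
time_s: 37.17
ee_pos: [0.4816, 0.3312, 0.1262]
tcp_rot: [0.0, -0.692, 0.722, -0.0]
wrist_force: [-1.0, -0.1, -1.7]
finger_gap: 0.0452
```

```bash
python3 prof.py w26.png 322
```

```text
240 [0.498 0.33  0.08 ];246 [0.496 0.33  0.085];252 [0.495 0.33  0.091];258 [0.493 0.33  0.094];264 [0.492 0.33  0.099];270 [0.491 0.33  0.104];276 [0.49  0.33  0.108];282 [0.489 0.33  0.112];288 [0.488 0.33  0.116];294 [0.486 0.33  0.119];300 [0.486 0.33  0.123];306 [0.485 0.33  0.126];312 [0.484 0.33  0.129];318 [0.483 0.33  0.132];324 [0.481 0.33  0.133];330 [0.478 0.33  0.133];
 (array([0.482, 0.331, 0.126]), np.float64(-92.4077799730519)) [ 0.039 -0.43  -1.028]
```

View pics/w26.png

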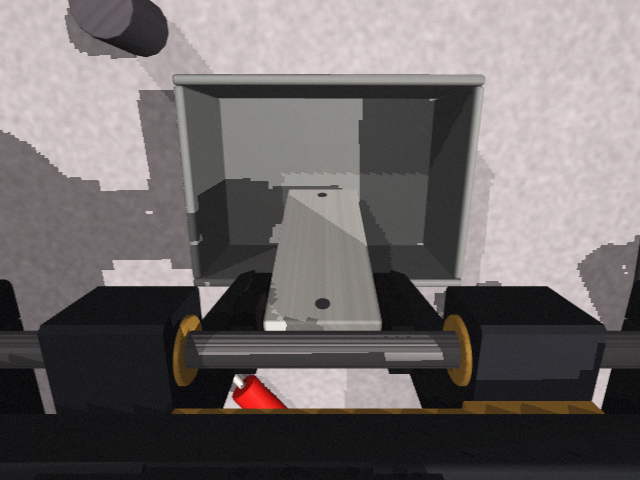

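Call:
carry_out(increments=[0,0,3,0,0,0,2,0,0,0,0,0])

```text
time_s: 37.6
ee_pos: [0.4813, 0.3312, 0.1205]
tcp_rot: [-0.0, -0.692, 0.722, 0.0]
wrist_force: [-0.1, 0.8, -2.0]
finger_gap: 0.045
```

Call:
carry_out(increments=[0,0,0,0,0,0,0,0,0,0,0,0], grip=0.2)

```text
time_s: 37.98
ee_pos: [0.4814, 0.3312, 0.1208]
tcp_rot: [0.0, -0.692, 0.722, -0.0]
wrist_force: [-0.9, -0.1, -0.9]
finger_gap: 0.0699
```

Call:
carry_out(increments=[0,0,-10,0,0,0,-20,0,0,0,-35,0,0,0,-45,0,0,0,-20,0,0,0,0,0])

```text
time_s: 38.72
ee_pos: [0.4816, 0.3314, 0.2525]
tcp_rot: [0.002, -0.692, 0.722, -0.001]
wrist_force: [0.6, -0.5, -0.8]
finger_gap: 0.0705
```

```bash
python3 prof.py w27.png 322; python3 -c "
from h import *
d=save('side','s27.png'); cv2.imwrite('pics/s27c.png',cv2.resize(d['image'][130:370,220:520,::-1],None,fx=2.5,fy=2.5));save('top','t27.png')"
```

```text
240 [0.468 0.331 0.106];246 [0.465 0.331 0.114];252 [0.462 0.331 0.118];258 [0.455 0.332 0.114];264 [ 0.407  0.334 -0.001];270 [0.4   0.334 0.001];276 [0.393 0.335 0.001];282 [0.385 0.335 0.   ];288 [0.378 0.335 0.   ];294 [0.37  0.336 0.001];300 [0.363 0.336 0.002];306 [0.355 0.336 0.001];312 [0.347 0.337 0.001];318 [0.339 0.337 0.001];324 [0.332 0.337 0.002];330 [0.323 0.338 0.001];
 (array([0.481, 0.331, 0.251]), np.float64(-92.40679351497414)) [-0.412 -0.157 -0.353]
```

View pics/w27.png

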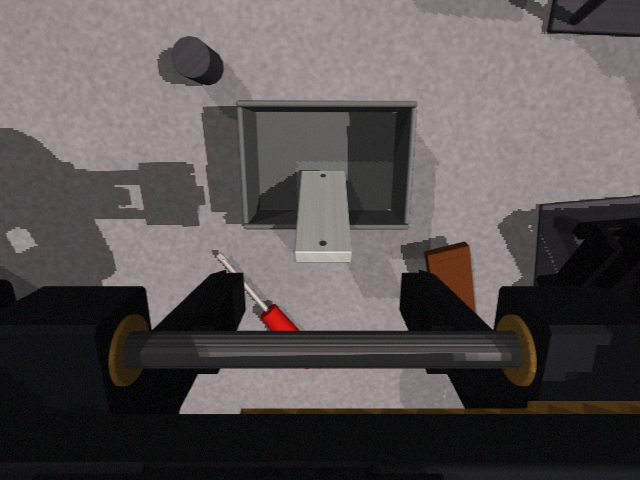

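View pics/s27c.png

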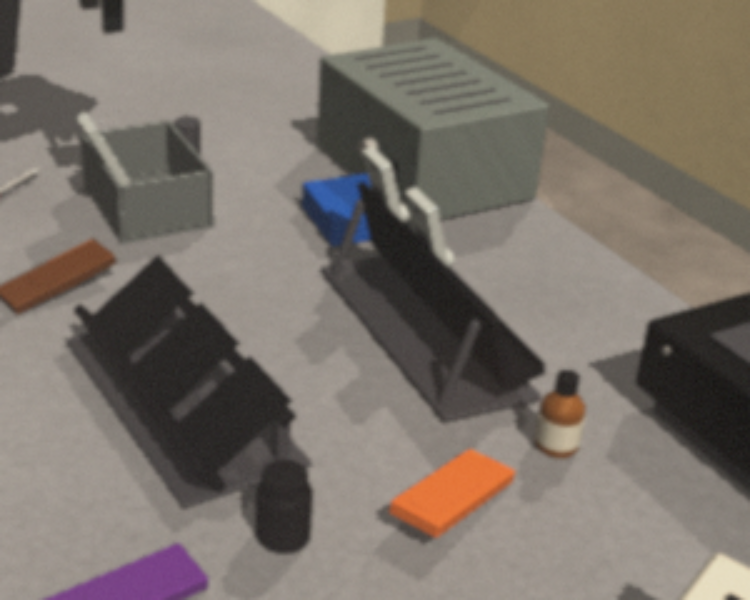

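View pics/t27.png

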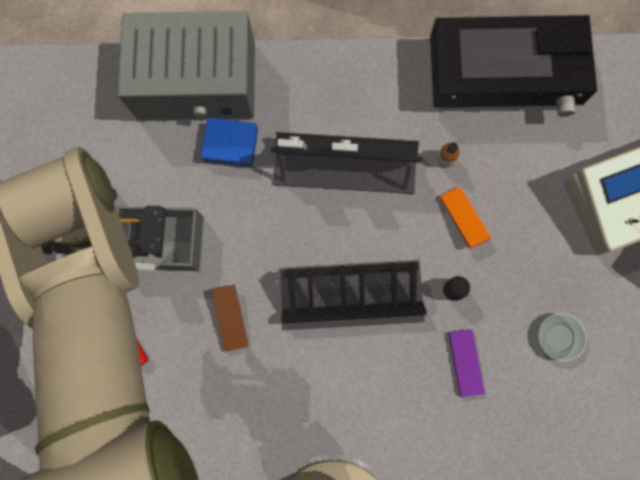

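Call:
carry_out(increments=[0,0,0,0,0,0,0,0,0,0,0,0,0,0,0,0])

```text
time_s: 39.38
ee_pos: [0.4813, 0.3312, 0.2506]
tcp_rot: [-0.0, -0.692, 0.722, 0.0]
wrist_force: [0.2, 0.7, -0.5]
finger_gap: 0.0701
```

```bash
python3 prof.py w28.png 322; python3 -c "
from h import *
d=save('top','t28.png'); a=load('top0'); P=cloud(d)
for n,(r0,r1,c0,c1) in dict(box=(115,170,195,262),can=(265,310,435,475),bottle=(135,172,432,465)).items():
    print(n,np.abs(d['image'][r0:r1,c0:c1].astype(int)-a['image'][r0:r1,c0:c1]).mean())
for u,v in [(291,142),(345,146)]: print(P[v,u])
x=load('side0'); s=save('side','s28.png'); y=load('s27')
print(np.abs(s['image'].astype(int)-y['image']).mean(), np.abs(s['image'][160:230,240:310].astype(int)-y['image'][160:230,240:310]).mean())
for l in ['lens_can','oil_bottle','slide_box']: print(l,[r['point'] for r in pinpoint('top',l)][:1])
print(robot.close_job())"
```

```text
240 [0.468 0.331 0.107];246 [0.465 0.331 0.114];252 [0.462 0.331 0.119];258 [0.456 0.331 0.116];264 [0.407 0.333 0.001];270 [0.4   0.334 0.   ];276 [0.393 0.334 0.002];282 [0.385 0.334 0.001];288 [ 0.377  0.335 -0.   ];294 [0.37  0.335 0.001];300 [0.362 0.335 0.001];306 [0.355 0.336 0.001];312 [0.347 0.336 0.001];318 [0.339 0.336 0.001];324 [0.331 0.337 0.001];330 [0.323 0.337 0.001];
 (array([0.481, 0.331, 0.251]), np.float64(-92.406144625585)) [-0.749  0.217 -0.031]
box 4.7639981908638624
can 4.81
bottle 4.38984438984439
[0.67392421 0.06794389 0.14691009]
[ 0.66544168 -0.02765077  0.14577461]
1.6380230034722223 1.6416326530612244
lens_can [[453.5, 290.7]]
oil_bottle [[449.6, 160.1]]
slide_box [[229.4, 145.6]]
the job is handed in; nothing more can be done
None
```

All three plates were turned over and stood on the easel. The one without a boss, from the right-hand bay, then went into the grey bin. I handed the job in at about 39.6 s of the 72 s allowed.

I gripped each plate lightly near its upper end so it swung down in the jaws. I set its end on the easel ledge, leaned it back against the face, and let go. With all three standing, the wrist camera showed bosses on the left and middle plates and a flat underside on the right one.

- **Good plates:** the last top view shows both still standing on the easel, with their tops at z ≈ 0.146 m, where they should be.
- **Rejected plate:** it leans against the near wall inside the bin, its top sticking up to about 0.12 m, above the 70 mm rim. It did not move between two looks 0.6 s apart.
- **Bystanders:** the lens can, bottle and slide box show at the same pixel positions as at the start, within the networks' scatter.
- **Arm:** the highest wrist force I saw reported was about 6 N. At hand-in the open gripper hung clear above the bin, touching nothing.

No final check failed. Along the way, the plates stopped about 6–15° short of hanging straight, so I used the ledge to finish turning them.

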